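Re-zero the coffee grinder and set it seven clicks open

TASK

The coffee grinder has just been cleaned, so find its zero again: turn the clicking collar clockwise (seen from above) by its lug all the way to its fine stop, then count it back exactly seven clicks towards coarse. Also slide the steel catch cup along the worktop between the prongs of the grinder's foot until it rests against the machine, and put the lid squarely on the funnel. Leave the mug, the storage canister and the brush where they are, and let go of everything.

Things in the scene. Friction and masses are not known exactly. Their poses are not given: they have to be found in the camera images.
- grinder: fixed burr coffee grinder: dark grey column 130 (x) x 112 (y) x 192 mm high. Origin on the collar's vertical axis at worktop height; x points to the machine's back (front face at x = -56 mm, back at +74 mm). A scale flange (radius 62 mm, top at height 197 mm) has 13 white ticks, one a click, zero wider. Round collar above it: radius 52 mm, heights 198 to 226 mm, round the fixed funnel.
- collar (a joint): collar's angle (rad) about the vertical. 0 = fine stop, grows anticlockwise from above (coarser). It rests in sprung clicks 15 degrees (0.2618 rad) apart, 12 from stop to stop; the seventh is at 1.833. Pushed past half-way it snaps on into the next click; let go before, it springs back. A click takes about 3 N at the lug. Hard stops lie 0.02 rad beyond the first and last clicks.
- lug (a point): point on the collar's finger lug, 80 mm from the collar's axis, half-way up the lug, turning with the collar. The lug is an aluminium bar sticking out radially from 52 to 100 mm from the axis, 12 mm wide, 20 mm high (heights 206 to 226 mm). At zero it points along the grinder's +y, at six clicks to the grinder's front (-x).
- cup_center (a point): centre, half-way up, of the open steel catch cup: outer diameter 68 mm, height 80 mm, wall 3 mm, about 150 g; its axis is z. It stands on the worktop in front of the grinder, some 110 to 160 mm short of its place.
- cup_place (a point): where the cup's centre is when the cup stands between the prongs against the bumpers: 96.5 mm in front of the collar's axis, 40 mm above the worktop; x points into the machine. Prongs: 13 mm high, inner faces 78 mm apart, 36 mm out past this point, then flaring 22 mm more. Above: the chute, 28 mm out of the front face, 40 mm wide, heights 103 to 161 mm.
- lid_knob (a point): middle of the steel knob of the funnel's lid. Knob: upright, diameter 22 mm, from 15 mm below this point to 14.5 mm above. Under it a dark disc, diameter 90 mm, its top 15 mm and underside 20 mm below this point; below that a rubber plug, diameter 66 mm, its underside 28 mm below this point. The lid stands upright on the worktop on its plug; about 100 g.
- funnel_rim (a point): centre of the funnel's mouth, level with its rim, 241 mm above the worktop: mouth 76 mm wide inside, 84 mm outside. With the lid on, plug inside and disc on the rim, the lid's knob point is 20 mm above this point.
- mug: white mug, diameter 80 mm, height 95 mm, handle along its y; origin under its centre. Leave alone.
- canister: clear square storage canister with a black top, 92 x 92 x 132 mm; origin under its centre. Leave alone.
- brush: small cleaning brush, 160 mm long along its x, 42 mm wide, 20 mm high, lying on the worktop; origin under its middle. Leave alone.
There are look-alikes about, which are no part of the job. What is shaped like the part that bears cup_center but brown or green is not meant.

How it is judged:
By the outcome, as a careful person would: the job done as asked, in the order asked, and still so for the second after the job is handed in, with the robot touching nothing.
It also fails if it takes over 72 s, if anything falls off the work surface, if the arm or the gripper's body presses on something with over 40 N, if the wrist force passes 120 N, or if a joint passes its speed limit or range.

ROBOT

A 6-joint arm with a two-finger parallel gripper is mounted at the origin on the work surface. World frame = base frame: x ahead of the robot, y to its left, z up, the work surface at z = 0. Lengths are in m, angles in degrees, forces in N, time in s.
With the tool pointing down it reaches from about 0.4 to 0.825 m from the base axis. Payload 7 kg.
Tool frame: the origin (TCP) lies midway between the tips of the shut fingers; the grasp point (between the pads) lies 19 mm behind it; z points along the fingers, y is the direction in which the jaws open and shut (so a half turn about z gives the same grasp; the last joint's range is limited). The gripper opens to 85 mm and grips with 20 to 120 N. Pads are 22 mm wide; open, the fingers measure 114 mm over their backs; the gripper's body (76 mm by 85 mm) begins 54 mm behind the grasp point. The pads swing forward as they close: fully open they stand 13 mm farther back than shut.
Start: joints at [-55.342, 20.546, 0.682, 0, -70.136, -16.507], TCP at [0.21, -0.641, 0.231] pointing down, gripper open.
Joint ranges: [-176.03, 176.03], [-82.01, 121.73], [-58.28, 71.71], [-173.87, 95.51], [-174.79, -0.11], [-173.66, 173.66]. Speed limits (degrees/s): [136.94, 136.94, 172.46, 180, 180, 180].

INTERFACE

Orientations are given as [roll, pitch, yaw] about the fixed x, y, z axes, in that order (R = Rz(yaw) Ry(pitch) Rx(roll)).
In Python, from bench import bot, viewer gives the robot as it stands.
- The arm moves only by the tool apply_moves, never from a script. Its argument "targets" is a list of rows, each an object with "dp": the shift along the tool's x, y, z in cm, a list of three; "delta_rot": the turn, a rotation vector about the tool's x, y, z in degrees, a list of three. In form: [{"dp": [x, y, z], "delta_rot": [rx, ry, rz]}, ...]. A call has 1 to 10 rows; each row shifts and turns the pose as measured when the row begins, along the tool's axes as they then stand; what a row does not reach is not made up. A row lasts 1/12 s, in which the tool goes at most 41.7 mm and 7.16 degrees, less where a joint would pass 70% of its speed; a pose out of reach is approached as far as the arm can. A call with a gripper value outside its range is refused whole. "claw" is the opening, from 0 (shut) to 1 (fully open), set as the call begins (left out, the last holds). The fingers move at their own pace and stop on an object; "force" is the grip in N (left out, the last holds). Time passes only in rows, so rows that do not move let the fingers close. It gives the time, the measured TCP pose, the force and the opening at its end, in the units of the state.
- bot.read_state(): the state, without advancing time (a new reading comes with each control period).
- viewer.camera(name): name is "side" or "top"; returns a dict with "img" (384x512x3 uint8, red, green, blue), "camera_matrix" (3x3 intrinsics, pixels), "dist_coeffs" ([k1, k2, p1, p2, k3] as OpenCV has them; the pictures are not rectified), "R" (3x3) and "t" (3): a world point X has camera coordinates R X + t. Camera axes: x right, y down, z forward; pixel columns grow to the right and rows downward; lengths in m; the calibration is good to about 2 mm. A picture is of the moment at which its call begins. There is no depth.
- bot.hand_in(): hands the job in, once; it reports no verdict.
Trained networks look in the newest picture that a camera, given by its name, has taken for a name from the list of things; names that differ only in an ending like _2 or _b are one class to them, and where a whole thing is asked for, a point or a joint stands for the part that bears it (a point fixed in the world has none). Each returns a list of dicts, best first, with "confidence" (0 to 1); they miss things now and then, are a little off and sometimes report something else, mostly with a low value. They report only what shows in the picture. A call takes as long as a camera call. They do not tell look-alikes from the thing itself.
- viewer.find_in(camera, query): "box" ([left, top, width, height] in pixels, round what is visible of it).
- viewer.regions_of(camera, query): "pixels" (384x512 bool, what is visible of it) and "box" ([left, top, width, height] in pixels, round what is visible of it).
- viewer.mark_of(camera, query): "point" ([column, row] in pixels: a listed point, or the origin of a listed thing).
The state is a dict: "time": time; "q": joint angles; "qvel": joint speeds; "effort": joint torques, N m; "tcp_pos": TCP position; "orientation": TCP orientation; "contact_force": force on the tool from outside, world axes, zero at the start; "moment": the same for the moment, N m; "grip_width": opening from 0.0 (shut) to 1.0 (fully open).
Only numpy, scipy, OpenCV 4.12 (cv2) and the standard library are available. Lean on these libraries where they do the work, as an engineer would, in place of code of your own. Each camera call takes 0.05 s, during which the arm holds its last target.

## Working session

There is one attempt and no reset: what is moved stays moved. The work goes in short steps, Python scripts to look and compute and a tool call to move; the robot and the scene stay as the last step left them, time stands still between calls to the robot, and variables do not carry over. Pictures are saved under pics/ and viewed, and the job is handed in when it is done.

Besides the shell and the picture viewer there is one more tool, called after "Call:" as name(argument=value, ...), one argument or row to a line, values as JSON. apply_moves: Moves the arm, as the interface text tells. Its arguments: {"type":"object","properties":{"targets":{"type":"array","items":{"type":"object","properties":{"dp":{"type":"array","items":{"type":"number"}},"delta_rot":{"type":"array","items":{"type":"number"}}}}},"claw":{"type":"number"},"force":{"type":"number"}},"required":["targets"]}

```bash
mkdir -p pics; ls
cat > h.py <<'E'
import numpy as np, cv2
from bench import bot, viewer
def snap(n,tag):
    c=viewer.camera(n); cv2.imwrite(f'pics/{tag}_{n}.png',cv2.cvtColor(c['img'],cv2.COLOR_RGB2BGR)); return c
def ray(c,p):
    K=np.array(c['camera_matrix']);d=np.array(c['dist_coeffs']);R=np.array(c['R']);t=np.array(c['t'])
    u=cv2.undistortPoints(np.array([[p]],float),K,d)[0,0]
    return -R.T@t, R.T@np.array([u[0],u[1],1])
def atz(c,p,z):
    o,d=ray(c,p); return o+d*(z-o[2])/d[2]
def tri(c1,p1,c2,p2):
    o1,d1=ray(c1,p1);o2,d2=ray(c2,p2)
    s=np.linalg.lstsq(np.c_[d1,-d2],o2-o1,rcond=None)[0]
    a=o1+s[0]*d1;b=o2+s[1]*d2
    return (a+b)/2,np.linalg.norm(a-b)
def proj(c,X):
    return cv2.projectPoints(np.array(X,float).reshape(-1,3),cv2.Rodrigues(np.array(c['R']))[0],np.array(c['t'],float),np.array(c['camera_matrix']),np.array(c['dist_coeffs']))[0].reshape(-1,2)
E
python3 - <<'E'
from h import *
np.set_printoptions(precision=4,suppress=True)
print(bot.read_state())
C={n:snap(n,'a') for n in('side','top')}
for n in C:
    print(n,'cam pos',ray(C[n],(256,192)))
for q in ['grinder','lug','cup_center','cup_place','lid_knob','funnel_rim','mug','canister','brush']:
    r={}
    for n in C:
        r[n]=viewer.mark_of(n,q); print(q,n,[(np.round(x['point'],1),round(x['confidence'],2)) for x in r[n][:4]])
    if r['side'] and r['top']: print('   ',tri(C['side'],r['side'][0]['point'],C['top'],r['top'][0]['point']))
print(bot.read_state()['time'])
E
```

```text
pics
{'time': 0.0, 'q': array([-55.3423,  20.5884,   0.6309,  -0.0195, -70.1325, -16.5076]), 'qvel': array([-0.0191, -0.0317, -0.0164,  0.0445,  0.0142, -0.032 ]), 'effort': array([  0.0028, -58.3331,  29.3413,   6.9366,  -0.0061,  -0.    ]), 'tcp_pos': array([ 0.2101, -0.641 ,  0.2304]), 'orientation': array([ 179.9086,   -0.008 , -161.8565]), 'contact_force': array([ 0.2338,  0.2685, -0.7203]), 'moment': array([ 0.0317, -0.0043, -0.0622]), 'grip_width': 0.9987228870935131}
side cam pos (array([0.236 , 0.8577, 0.8335]), array([ 0.282 , -0.7631, -0.5816]))
top cam pos (array([ 0.3692, -0.0038,  1.1421]), array([ 0.1817, -0.0456, -0.9823]))
grinder side [(array([262.4, 226.1]), 0.8)]
grinder top [(array([264.5, 203. ]), 0.6)]
    (array([ 0.5537, -0.0794,  0.0082]), np.float64(0.013954802717028746))
lug side [(array([236.9, 168.5]), 0.76), (array([262.7, 149.6]), 0.5)]
lug top [(array([245.3, 158.1]), 0.69)]
    (array([ 0.6176, -0.0227,  0.2202]), np.float64(0.008925339659444429))
cup_center side [(array([176. , 247.5]), 0.91), (array([184.2, 222.3]), 0.6)]
cup_center top [(array([19
[... 586 characters left out ...]
26897234599619))
funnel_rim side [(array([264.4, 148.8]), 0.95)]
funnel_rim top [(array([271.5, 181.4]), 0.65)]
    (array([ 0.5602, -0.08  ,  0.2562]), np.float64(0.005014281657717683))
mug side [(array([132.2, 313.9]), 0.56)]
mug top [(array([130.3, 140.4]), 0.95)]
    (array([0.7314, 0.3147, 0.0032]), np.float64(0.007995631699524084))
canister side [(array([288.4, 172. ]), 0.97)]
canister top [(array([367.4, 190.9]), 0.56)]
    (array([ 0.5841, -0.3898, -0.004 ]), np.float64(0.0018840771354110648))
brush side [(array([344.2, 224.3]), 0.7), (array([287.3, 174.4]), 0.42)]
brush top [(array([305.4, 272.5]), 0.76)]
    (array([ 0.3502, -0.1971, -0.0099]), np.float64(0.004325421491142141))
1.0
```

View pics/a_side.png

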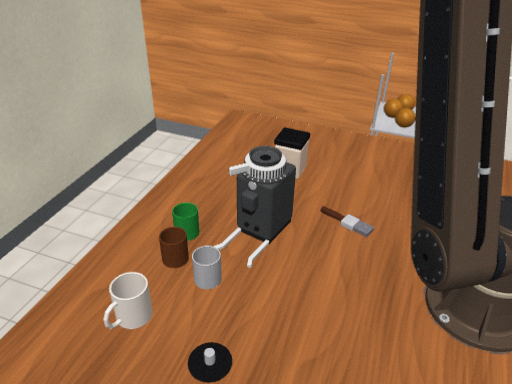

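View pics/a_top.png

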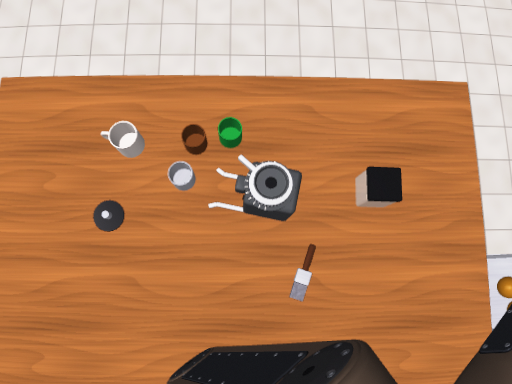

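Run:
```python
import cv2
a=cv2.imread('pics/a_side.png');b=cv2.imread('pics/a_top.png')
cv2.imwrite('pics/a_side_z.png',cv2.resize(a[120:320,130:330],None,fx=3,fy=3,interpolation=2))
cv2.imwrite('pics/a_top_z.png',cv2.resize(b[90:290,130:330],None,fx=3,fy=3,interpolation=2))
```

```text
(no output)
```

View pics/a_side_z.png

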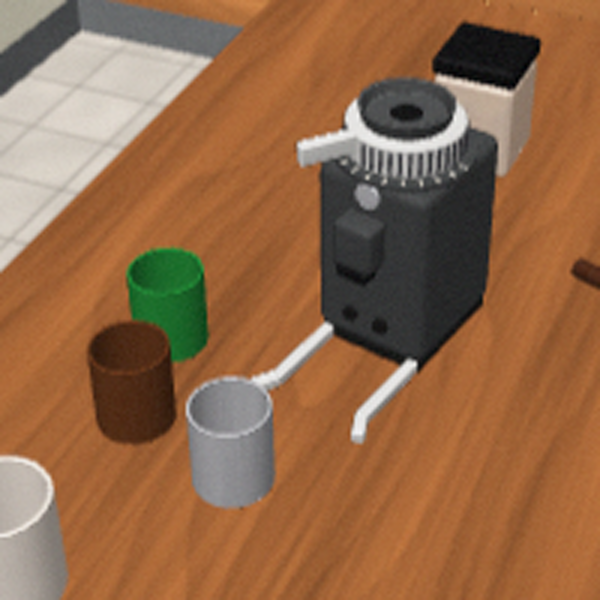

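View pics/a_top_z.png

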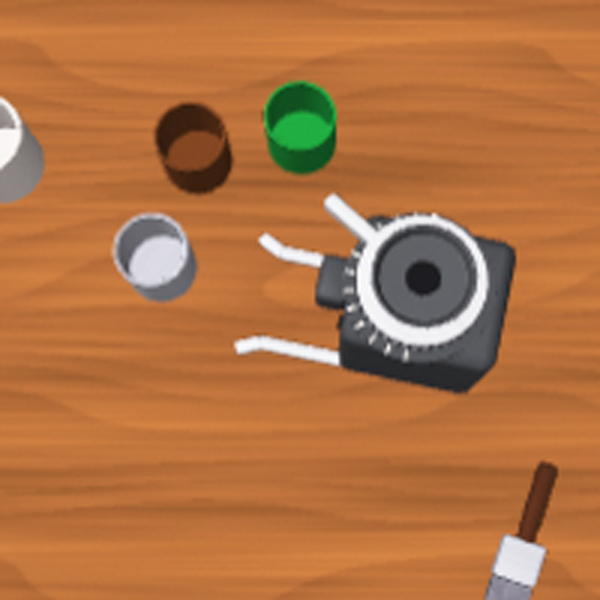

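Side picture: grinder near (265,190), its lug pointing left to (236,168). The steel cup is at (208,267), with brown and green look-alikes behind it, the lid at (210,358) and the mug at (131,300). In the top picture the lug points up-left to (243,160), the steel cup is at (182,176) and the lid at (108,215). Next I'll refine these positions by fitting silhouettes.

Run:
```python
from h import *
import pickle
C={n:snap(n,'b') for n in('side','top')}
R={}
for q in ['grinder','collar','lug','cup_center','lid_knob']:
    for n in C:
        r=viewer.regions_of(n,q); R[q,n]=r
        print(q,n,[(np.round(x['box']).astype(int).tolist(),int(x['pixels'].sum()),round(x['confidence'],2)) for x in r])
pickle.dump((C,R),open('b.pkl','wb'))
for n in C:
    im=C[n]['img'].copy()
    for (q,m),r in R.items():
        if m==n and r:
            col={'grinder':(255,0,255),'collar':(0,255,255),'lug':(255,255,0),'cup_center':(0,0,255),'lid_knob':(255,0,0)}[q]
            for x in r:
                cs,_=cv2.findContours(x['pixels'].astype(np.uint8),0,1); cv2.drawContours(im,cs,-1,col,1)
    im=im[90:,60:340] if n=='top' else im[110:,100:340]
    cv2.imwrite(f'pics/b_reg_{n}.png',cv2.resize(im[:,:,::-1],None,fx=2,fy=2,interpolation=0))
```

```text
grinder side [([216, 143, 77, 123], 4868, 0.91), ([188, 343, 46, 37], 1367, 0.24)]
grinder top [([210, 160, 94, 62], 3065, 0.77)]
collar side []
collar top [([239, 152, 55, 56], 733, 0.93)]
lug side [([229, 156, 58, 26], 742, 0.94)]
lug top [([237, 155, 55, 48], 686, 0.75)]
cup_center side [([192, 244, 30, 48], 1105, 0.97), ([169, 202, 30, 38], 746, 0.75), ([159, 229, 30, 38], 973, 0.63)]
cup_center top [([167, 165, 29, 24], 620, 0.93), ([219, 118, 23, 31], 592, 0.86), ([181, 124, 26, 34], 616, 0.85)]
lid_knob side [([188, 343, 47, 36], 1392, 0.74)]
lid_knob top [([352, 165, 52, 43], 1695, 0.7), ([94, 197, 32, 32], 740, 0.62), ([292, 246, 25, 49], 548, 0.29)]
```

View pics/b_reg_side.png

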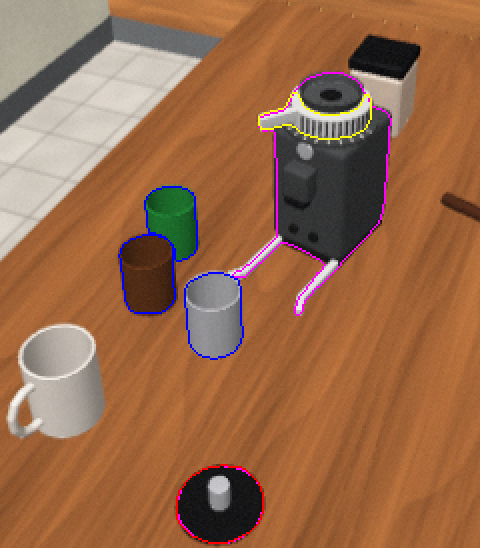

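View pics/b_reg_top.png

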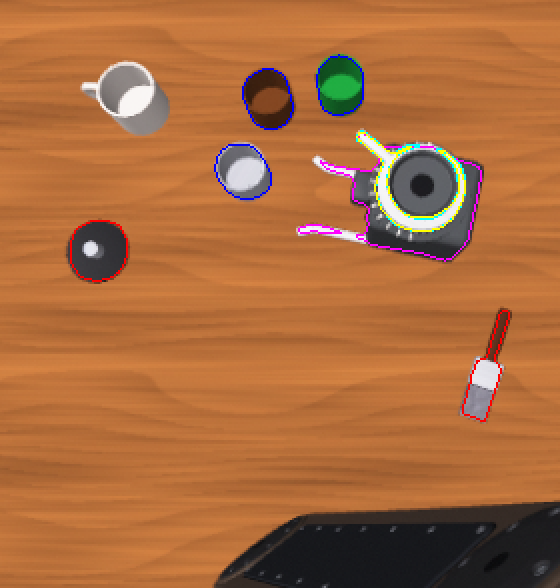

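```bash
cat > fit.py <<'E'
from h import *
from scipy.optimize import minimize
th=np.linspace(0,2*np.pi,40)[:-1]
def cyl(r,z0,z1,x=0,y=0):
    return np.array([[x+r*np.cos(a),y+r*np.sin(a),z] for a in th for z in(z0,z1)])
def box(x0,x1,y0,y1,z0,z1):
    return np.array([[x,y,z] for x in(x0,x1) for y in(y0,y1) for z in(z0,z1)])
S=8
def render(c,parts):
    m=np.zeros((384*2,512*2),np.uint8)
    for P in parts:
        p=proj(c,P)*2+0.5
        h=cv2.convexHull(np.round(p*S).astype(np.int32)); cv2.fillConvexPoly(m,h,255,cv2.LINE_AA,3)
    return cv2.resize(m,(512,384),interpolation=cv2.INTER_AREA)/255.
def place(P,x,y,yaw,z=0):
    c,s=np.cos(yaw),np.sin(yaw); return P@np.array([[c,s,0],[-s,c,0],[0,0,1]])+[x,y,z]
def lugbox(phi): return place(box(.045,.100,-.006,.006,.206,.226),0,0,phi+np.pi/2)
def grinder(x,y,yaw,phi,z=0,only_collar=False):
    col=[cyl(.052,.198,.226),lugbox(phi)]
    pr=[]
    for s in(1,-1):
        pr.append(box(-.1325,-.05,*sorted((s*.039,s*.047)),0,.013))
    parts=col if only_collar else col+[box(-.056,.074,-.056,.056,0,.192),cyl(.062,.192,.197),cyl(.042,.22,.241),box(-.084,-.05,-.02,.02,.103,.161)]+pr
    return [place(P,x,y,yaw,z) for P in parts]
def fit(C,masks,model,x0,step):
    def cost(v): return sum(np.abs(render(C[n],model(v))-masks[n]).sum() for n in masks)
    sim=np.array([x0]+[np.array(x0)+np.eye(len(x0))[i]*step[i] for i in range(len(x0))])
    r=minimize(cost,x0,method='Nelder-Mead',options=dict(initial_simplex=sim,xatol=1e-4,fatol=.5,maxiter=600))
    return r.x,r.fun
def smooth(m): return m.astype(float)
E
cat > f1.py <<'E'
from fit import *
import pickle,sys
np.set_printoptions(precision=4,suppress=True)
C,R=pickle.load(open('b.pkl','rb'))
pick=lambda q,n,box: [x for x in R[q,n] if abs(x['box'][0]-box)<4][0]['pixels'].astype(float)
cm={'side':pick('cup_center','side',192),'top':pick('cup_center','top',167)}
print('cup',fit(C,cm,lambda v:[place(cyl(.034,0,.08),v[0],v[1],0)],[.65,.15],[.01,.01]))
print('cup z',fit(C,cm,lambda v:[place(cyl(.034,0,.08),v[0],v[1],0,v[2])],[.65,.15,0],[.01,.01,.01]))
for n in cm: print(n,fit(C,{n:cm[n]},lambda v:[place(cyl(.034,0,.08),v[0],v[1],0)],[.65,.15],[.01,.01]))
lm={'side':pick('lid_knob','side',188),'top':pick('lid_knob','top',94)}
L=lambda v,z=0:[place(cyl(.045,.008,.013),v[0],v[1],0,z),place(cyl(.011,.013,.0425),v[0],v[1],0,z)]
print('lid',fit(C,lm,L,[.508,.37],[.01,.01]))
print('lid z',fit(C,lm,lambda v:L(v,v[2]),[.508,.37,0],[.01,.01,.01]))
for n in lm: print(n,fit(C,{n:lm[n]},L,[.508,.37],[.01,.01]))
gm={n:np.maximum(R['grinder',n][0]['pixels'],R['lug',n][0]['pixels']).astype(float) for n in C}
G=lambda v:grinder(v[0],v[1],v[2],v[3])
g,f=fit(C,gm,G,[.56,-.08,np.radians(-105),np.radians(60)],[.01,.01,.1,.1]);print('gr',g,np.degrees(g[2:]),f)
gz,f=fit(C,gm,lambda v:grinder(*v),[*g,0],[.01,.01,.1,.1,.01]);print('gr z',gz,f)
for n in gm:
    v,f=fit(C,{n:gm[n]},G,g,[.01,.01,.1,.1]);print(n,v,np.degrees(v[2:]),f)
o=[]
for n in C:
    im=C[n]['img'].copy()
    m=(render(C[n],G(g))>.5).astype(np.uint8)
    big=cv2.resize(im,None,fx=4,fy=4,interpolation=2)
    for P in G(g):
        h=cv2.convexHull(((proj(C[n],P)+.5)*4).astype(np.int32)); cv2.polylines(big,[h],True,(0,255,255),1)
    u=big[4*130:4*270,4*200:4*320][:,:,::-1]
    cv2.imwrite(f'pics/f1_{n}.png',u)
E
python3 f1.py
```

```text
cup (array([0.6183, 0.1543]), np.float64(129.39999999999998))
cup z (array([0.6178, 0.1547, 0.002 ]), np.float64(122.95686274509804))
side (array([0.6192, 0.1522]), np.float64(66.25490196078431))
top (array([0.6187, 0.155 ]), np.float64(48.431372549019606))
lid (array([0.5113, 0.3628]), np.float64(175.69803921568626))
lid z (array([ 0.5114,  0.3628, -0.0005]), np.float64(175.28235294117647))
side (array([0.5109, 0.3625]), np.float64(91.88235294117646))
top (array([0.5127, 0.3641]), np.float64(74.81176470588235))
gr [ 0.5643 -0.0808 -1.7528  1.0418] [-100.4259   59.6928] 1192.713725490196
gr z [ 0.5643 -0.0809 -1.7528  1.0422 -0.    ] 1191.7803921568627
side [ 0.5653 -0.0901 -1.7185  1.08  ] [-98.4619  61.8797] 542.6235294117647
top [ 0.5622 -0.0782 -1.7871  1.0239] [-102.3955   58.6678] 550.2470588235294
```

View pics/f1_side.png

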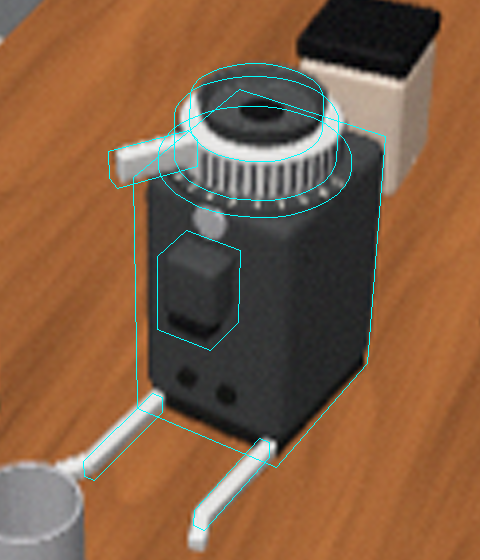

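View pics/f1_top.png

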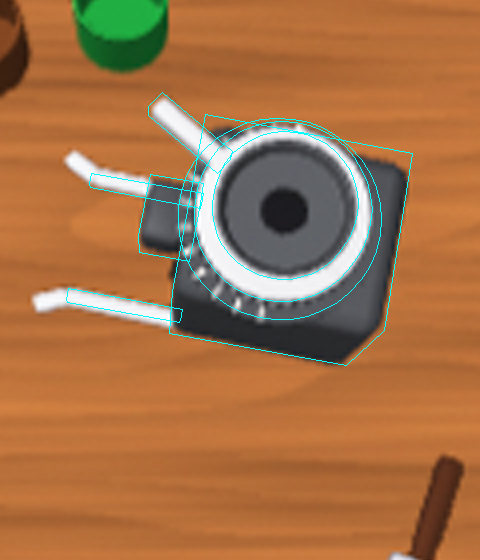

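```bash
cat > f2.py <<'E'
from fit import *
import pickle,sys
np.set_printoptions(precision=4,suppress=True)
C,R=pickle.load(open('b.pkl','rb'))
def fill(m):
    cs,_=cv2.findContours(m.astype(np.uint8),cv2.RETR_EXTERNAL,1); o=np.zeros(m.shape,np.uint8); cv2.drawContours(o,cs,-1,1,-1); return o
# funnel+collar: filled collar mask; in side view funnel top comes from grinder mask above collar
gm={n:np.maximum(R['grinder',n][0]['pixels'],R['lug',n][0]['pixels']).astype(float) for n in C}
def rbox(x0,x1,y0,y1,z0,z1,r):
    return np.array([[ (x0+r if a<0 else x1-r)+r*np.cos(t), (y0+r if b<0 else y1-r)+r*np.sin(t), z] for a in(-1,1) for b in(-1,1) for z in(z0,z1) for t in th])
def G(v,r):
    x,y,yaw,phi=v[:4]
    parts=[cyl(.052,.198,.226),lugbox(phi),rbox(-.056,.074,-.056,.056,0,.192,r),cyl(.062,.192,.197),cyl(.042,.22,.241),box(-.084,-.05,-.02,.02,.103,.161)]
    for s in(1,-1):
        parts.append(box(-.1325,-.05,*sorted((s*.039,s*.047)),0,.013))
        parts.append(np.array([[xx,yy,z] for z in(0,.013) for xx,yy in((-.1325,s*.039),(-.1325,s*.047),(-.1545,s*.047),(-.1545,s*.055))]))
    return [place(P,x,y,yaw) for P in parts]
for r in (.006,.012,.018):
    g,f=fit(C,gm,lambda v:G(v,r),[.5643,-.0808,-1.7528,1.0418],[.01,.01,.1,.1]);print(r,g,np.degrees(g[2:]),f)
def top(v): return [place(P,*v[:3]) for P in(cyl(.052,.198,.226),cyl(.042,.22,.241),lugbox(v[3]))]
col={'top':fill(R['collar','top'][0]['pixels']).astype(float)}
# side: union of collar mask and grinder pixels above
s=R['lug','side'][0]['pixels']; ys,xs=np.nonzero(s)
u=s.copy()
hull=cv2.convexHull(np.c_[xs,ys][xs>243].astype(np.int32)); h=np.zeros(s.shape,np.uint8); cv2.fillConvexPoly(h,hull,1)
gside=R['grinder','side'][0]['pixels']; yy,xx=np.mgrid[:384,:512]
u=(s|h.astype(bool)|(gside&(yy<158)&(xx>243))).astype(float)
col['side']=u
for k in (['top','side'],['top'],['side']):
    g0=[.5643,-.0808,-1.7528]
    v,f=fit(C,{n:col[n] for n in k},lambda v:[place(P,v[0],v[1],v[2]) for P in(cyl(.052,.198,.226),cyl(.042,.22,.241),lugbox(0))],[.5643,-.0808,-1.7528+1.04],[.01,.01,.1])
    print(k,v[:2],'lug dir deg',np.degrees(v[2])+90,f)
E
python3 f2.py
```

```text
0.006 [ 0.5633 -0.0825 -1.7575  1.0502] [-100.6998   60.1726] 1112.7176470588236
0.012 [ 0.5619 -0.0828 -1.7709  1.0592] [-101.4667   60.6865] 1014.4941176470588
0.018 [ 0.5606 -0.0819 -1.7833  1.0538] [-102.1778   60.3756] 924.2235294117647
['top', 'side'] [ 0.5615 -0.0805] lug dir deg 47.831512033048014 1150.3372549019605
['top'] [ 0.5617 -0.0803] lug dir deg 48.131188881045496 1054.4823529411765
['side'] [ 0.5613 -0.0815] lug dir deg 47.1229666146974 90.1450980392157
```

```bash
cat > plan.py <<'E'
import numpy as np, json
from scipy.spatial.transform import Rotation as Ro
def st():
    from bench import bot
    return bot.read_state()
def plan(pos,ypr_target=None,step=4.0,rot=6.5,start=None,nmin=1):
    """pos in m; ypr_target [r,p,y] deg"""
    s=st() if start is None else start
    p=np.array(s['tcp_pos']);R=Ro.from_euler('xyz',s['orientation'],degrees=True)
    R2=R if ypr_target is None else Ro.from_euler('xyz',ypr_target,degrees=True)
    rv=(R.inv()*R2).as_rotvec(degrees=True); d=(np.array(pos)-p)*100
    n=int(max(nmin,np.ceil(np.linalg.norm(d)/step),np.ceil(np.linalg.norm(rv)/rot)))
    for i in range(n):
        dp=R.inv().apply(d/n)
        print(json.dumps({"dp":np.round(dp,2).tolist(),"delta_rot":np.round(rv/n,2).tolist()}))
        R=R*Ro.from_rotvec(rv/n,degrees=True)
    print('--',n)
    return {'tcp_pos':np.array(pos),'orientation':R2.as_euler('xyz',degrees=True)}
E
python3 - <<'E'
from plan import *
s=plan([.21,-.641,.30],[180,0,-132.5])
plan([.6164,-.0205,.30],start=s)
E
```

```text
{"dp": [0.0, 0.01, -1.37], "delta_rot": [-0.0, -0.0, -5.87]}
{"dp": [0.0, 0.01, -1.37], "delta_rot": [-0.0, -0.0, -5.87]}
{"dp": [0.0, 0.01, -1.37], "delta_rot": [-0.0, -0.0, -5.87]}
{"dp": [-0.0, 0.01, -1.37], "delta_rot": [-0.0, -0.0, -5.87]}
{"dp": [-0.0, 0.01, -1.37], "delta_rot": [-0.0, -0.0, -5.87]}
-- 5
{"dp": [-3.85, 0.63, 0.0], "delta_rot": [0.0, 0.0, 0.0]}
{"dp": [-3.85, 0.63, 0.0], "delta_rot": [0.0, 0.0, 0.0]}
{"dp": [-3.85, 0.63, 0.0], "delta_rot": [0.0, 0.0, 0.0]}
{"dp": [-3.85, 0.63, 0.0], "delta_rot": [0.0, 0.0, 0.0]}
{"dp": [-3.85, 0.63, 0.0], "delta_rot": [0.0, 0.0, 0.0]}
{"dp": [-3.85, 0.63, 0.0], "delta_rot": [0.0, 0.0, 0.0]}
{"dp": [-3.85, 0.63, 0.0], "delta_rot": [0.0, 0.0, 0.0]}
{"dp": [-3.85, 0.63, 0.0], "delta_rot": [0.0, 0.0, 0.0]}
{"dp": [-3.85, 0.63, 0.0], "delta_rot": [0.0, 0.0, 0.0]}
{"dp": [-3.85, 0.63, 0.0], "delta_rot": [0.0, 0.0, 0.0]}
{"dp": [-3.85, 0.63, 0.0], "delta_rot": [0.0, 0.0, 0.0]}
{"dp": [-3.85, 0.63, 0.0], "delta_rot": [0.0, 0.0, 0.0]}
{"dp": [-3.85, 0.63, 0.0], "delta_rot": [0.0, 0.0, 0.0]}
{"dp": [-3.85, 0.63, 0.0], "delta_rot": [0.0, 0.0, 0.0]}
{"dp": [-3.85, 0.63, 0.0], "delta_rot": [0.0, 0.0, 0.0]}
{"dp": [-3.85, 0.63, 0.0], "delta_rot": [0.0, 0.0, 0.0]}
{"dp": [-3.85, 0.63, 0.0], "delta_rot": [0.0, 0.0, 0.0]}
{"dp": [-3.85, 0.63, 0.0], "delta_rot": [0.0, 0.0, 0.0]}
{"dp": [-3.85, 0.63, 0.0], "delta_rot": [0.0, 0.0, 0.0]}
-- 19
```

Call:
apply_moves(
  targets=[
    {"dp":[0,0,-1.4],"delta_rot":[0,0,-5.9]},
    {"dp":[0,0,-1.4],"delta_rot":[0,0,-5.9]},
    {"dp":[0,0,-1.4],"delta_rot":[0,0,-5.9]},
    {"dp":[0,0,-1.4],"delta_rot":[0,0,-5.9]},
    {"dp":[0,0,-1.4],"delta_rot":[0,0,-5.9]},
    {"dp":[-3.9,0.6,0],"delta_rot":[0,0,0]},
    {"dp":[-3.9,0.6,0],"delta_rot":[0,0,0]},
    {"dp":[-3.9,0.6,0],"delta_rot":[0,0,0]},
    {"dp":[-3.9,0.6,0],"delta_rot":[0,0,0]},
  ],
  claw=0.6,
  force=20,
)

```text
time: 2.35
tcp_pos: [0.2924, -0.5088, 0.3012]
orientation: [179.7, 0.0, -131.3]
contact_force: [1.2, 1.0, -0.3]
grip_width: 0.607
```

Run:
```python
from plan import *
plan([.6164,-.0205,.30],[180,0,-132.5],step=4.1)
```

```text
{"dp": [-3.87, 0.52, 0.01], "delta_rot": [0.02, 0.0, 0.08]}
{"dp": [-3.87, 0.53, 0.01], "delta_rot": [0.02, 0.0, 0.08]}
{"dp": [-3.87, 0.53, 0.01], "delta_rot": [0.02, 0.0, 0.08]}
{"dp": [-3.87, 0.54, 0.01], "delta_rot": [0.02, 0.0, 0.08]}
{"dp": [-3.87, 0.55, 0.01], "delta_rot": [0.02, 0.0, 0.08]}
{"dp": [-3.87, 0.55, 0.01], "delta_rot": [0.02, 0.0, 0.08]}
{"dp": [-3.87, 0.56, 0.01], "delta_rot": [0.02, 0.0, 0.08]}
{"dp": [-3.87, 0.56, 0.01], "delta_rot": [0.02, 0.0, 0.08]}
{"dp": [-3.87, 0.57, 0.01], "delta_rot": [0.02, 0.0, 0.08]}
{"dp": [-3.86, 0.57, 0.01], "delta_rot": [0.02, 0.0, 0.08]}
{"dp": [-3.86, 0.58, 0.01], "delta_rot": [0.02, 0.0, 0.08]}
{"dp": [-3.86, 0.58, 0.01], "delta_rot": [0.02, 0.0, 0.08]}
{"dp": [-3.86, 0.59, 0.01], "delta_rot": [0.02, 0.0, 0.08]}
{"dp": [-3.86, 0.6, 0.01], "delta_rot": [0.02, 0.0, 0.08]}
{"dp": [-3.86, 0.6, 0.01], "delta_rot": [0.02, 0.0, 0.08]}
-- 15
```

Call:
apply_moves(
  targets=[
    {"dp":[-3.9,0.5,0],"delta_rot":[0,0,0.1]},
    {"dp":[-3.9,0.5,0],"delta_rot":[0,0,0.1]},
    {"dp":[-3.9,0.5,0],"delta_rot":[0,0,0.1]},
    {"dp":[-3.9,0.5,0],"delta_rot":[0,0,0.1]},
    {"dp":[-3.9,0.6,0],"delta_rot":[0,0,0.1]},
    {"dp":[-3.9,0.6,0],"delta_rot":[0,0,0.1]},
    {"dp":[-3.9,0.6,0],"delta_rot":[0,0,0.1]},
    {"dp":[-3.9,0.6,0],"delta_rot":[0,0,0.1]},
    {"dp":[-3.9,0.6,0],"delta_rot":[0,0,0.1]},
    {"dp":[-3.9,0.6,0],"delta_rot":[0,0,0.1]},
  ],
)

```text
time: 3.18
tcp_pos: [0.5166, -0.1629, 0.3055]
orientation: [-179.9, 0.2, -132.4]
contact_force: [0.4, -0.5, 0.4]
grip_width: 0.605
```

Run:
```python
from plan import *
print(st()['q'])
s=plan([.6164,-.0205,.30],[180,0,-132.5],step=4.1)
plan([.6164,-.0205,.204],[180,0,-132.5],step=2.5)
```

```text
[ 3.20260885e+00  5.43853765e+00 -9.40177574e+00 -5.24917526e-02
 -7.49121088e+01 -4.55795719e+01]
{"dp": [-3.45, 0.45, 0.12], "delta_rot": [-0.03, 0.04, 0.02]}
{"dp": [-3.45, 0.45, 0.12], "delta_rot": [-0.03, 0.04, 0.02]}
{"dp": [-3.45, 0.45, 0.12], "delta_rot": [-0.03, 0.04, 0.02]}
{"dp": [-3.45, 0.45, 0.11], "delta_rot": [-0.03, 0.04, 0.02]}
{"dp": [-3.45, 0.45, 0.11], "delta_rot": [-0.03, 0.04, 0.02]}
-- 5
{"dp": [-1.91, 0.25, 1.13], "delta_rot": [-0.02, 0.02, 0.01]}
{"dp": [-1.91, 0.25, 1.13], "delta_rot": [-0.02, 0.02, 0.01]}
{"dp": [-1.91, 0.25, 1.13], "delta_rot": [-0.02, 0.02, 0.01]}
{"dp": [-1.91, 0.25, 1.13], "delta_rot": [-0.02, 0.02, 0.01]}
{"dp": [-1.91, 0.25, 1.13], "delta_rot": [-0.02, 0.02, 0.01]}
{"dp": [-1.91, 0.25, 1.13], "delta_rot": [-0.02, 0.02, 0.01]}
{"dp": [-1.91, 0.25, 1.13], "delta_rot": [-0.02, 0.02, 0.01]}
{"dp": [-1.91, 0.25, 1.13], "delta_rot": [-0.02, 0.02, 0.01]}
{"dp": [-1.91, 0.25, 1.13], "delta_rot": [-0.02, 0.02, 0.01]}
-- 9
```

Call:
apply_moves(
  targets=[
    {"dp":[-3.5,0.4,0.1],"delta_rot":[0,0,0]},
    {"dp":[-3.5,0.4,0.1],"delta_rot":[0,0,0]},
    {"dp":[-3.5,0.4,0.1],"delta_rot":[0,0,0]},
    {"dp":[-3.5,0.5,0.1],"delta_rot":[0,0,0]},
    {"dp":[-3.5,0.5,0.1],"delta_rot":[0,0,0]},
    {"dp":[0,0,0],"delta_rot":[0,0,0]},
  ],
)

```text
time: 3.68
tcp_pos: [0.6248, -0.0042, 0.3021]
orientation: [-179.7, 0.4, -132.1]
contact_force: [-0.4, -1.1, 0.6]
grip_width: 0.599
```

Run:
```python
from plan import *
print(st()['tcp_pos'],st()['orientation'])
plan([.6164,-.0205,.204],[180,0,-132.5],step=2.5)
from h import *
for n in('side','top'): snap(n,'c')
import cv2
a=cv2.imread('pics/c_side.png');b=cv2.imread('pics/c_top.png')
cv2.imwrite('pics/c2.png',np.hstack([cv2.resize(a[60:260,150:350],(400,400)),cv2.resize(b[90:290,130:330],(400,400))]))
```

```text
[ 0.62477037 -0.00415955  0.30207926] [-179.72861196    0.38672005 -132.06138469]
{"dp": [0.46, -0.11, 2.45], "delta_rot": [-0.07, 0.1, 0.11]}
{"dp": [0.46, -0.11, 2.45], "delta_rot": [-0.07, 0.1, 0.11]}
{"dp": [0.45, -0.11, 2.45], "delta_rot": [-0.07, 0.1, 0.11]}
{"dp": [0.45, -0.12, 2.45], "delta_rot": [-0.07, 0.1, 0.11]}
-- 4
```

View pics/c2.png

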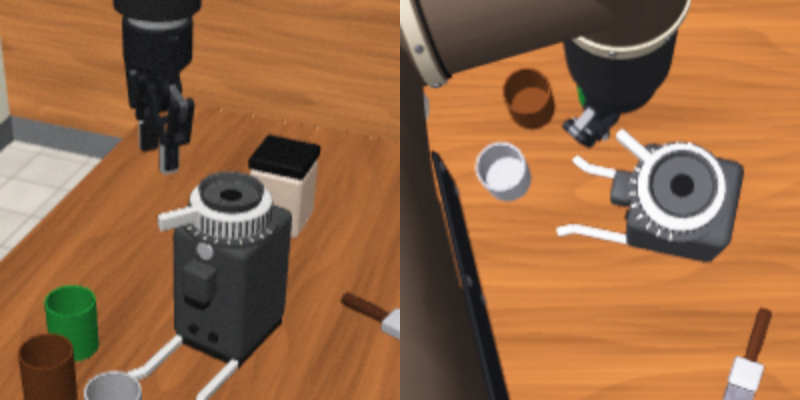

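The gripper hangs above and just outside the lug, which is still undisturbed. I'll lower it astride the lug.

Call:
apply_moves(
  targets=[
    {"dp":[0.5,-0.1,2.4],"delta_rot":[0,0,0.1]},
    {"dp":[0.5,-0.1,2.4],"delta_rot":[0,0,0.1]},
    {"dp":[0.4,-0.1,2.0],"delta_rot":[0,0,0.1]},
    {"dp":[0,0,0],"delta_rot":[0,0,0]},
  ],
)

```text
time: 4.12
tcp_pos: [0.6153, -0.0221, 0.2351]
orientation: [-179.6, 0.6, -132.5]
contact_force: [0.0, -0.4, -1.6]
grip_width: 0.603
```

Run:
```python
from plan import *
print(st()['tcp_pos'],st()['orientation'])
plan([.6164,-.0205,.204],[180,0,-132.5],step=2.5)
```

```text
[ 0.61527486 -0.02212002  0.2350734 ] [-179.56160766    0.56151219 -132.46415077]
{"dp": [-0.08, 0.03, 1.55], "delta_rot": [-0.22, 0.28, 0.02]}
{"dp": [-0.09, 0.02, 1.55], "delta_rot": [-0.22, 0.28, 0.02]}
-- 2
```

Call:
apply_moves(
  targets=[
    {"dp":[-0.1,0,1.5],"delta_rot":[-0.2,0.3,0]},
    {"dp":[0,0,1.4],"delta_rot":[-0.2,0.3,0]},
    {"dp":[0,0,0.0],"delta_rot":[0,0,0]},
  ],
)

```text
time: 4.37
tcp_pos: [0.6157, -0.0243, 0.2082]
orientation: [-179.8, 0.0, -132.6]
contact_force: [-0.4, -0.8, -1.2]
grip_width: 0.596
```

Run:
```python
from plan import *
print(st()['tcp_pos'],st()['orientation'])
from h import *
for n in('side','top'): snap(n,'d')
import cv2
a=cv2.imread('pics/d_side.png');b=cv2.imread('pics/d_top.png')
cv2.imwrite('pics/d2.png',np.hstack([cv2.resize(a[80:230,180:330],(400,400)),cv2.resize(b[90:240,180:330],(400,400))]))
```

```text
[ 0.61574656 -0.0242682   0.20822986] [-1.79847884e+02  2.59037844e-02 -1.32622801e+02]
```

View pics/d2.png

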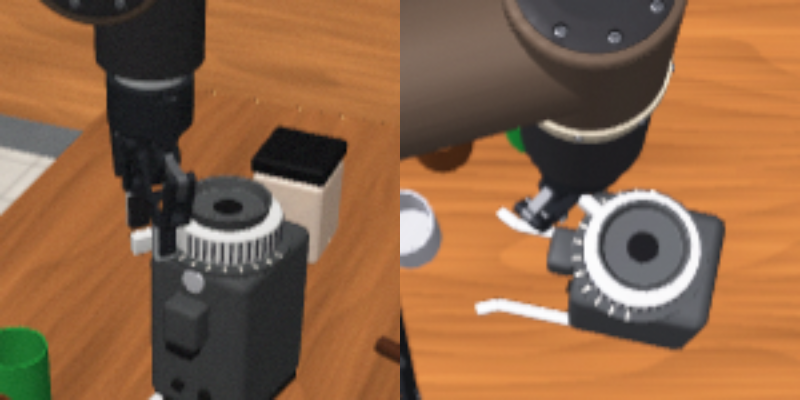

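The fingers straddle the lug. Closing with 20 N.

Call:
apply_moves(
  targets=[
    {"dp":[0,0,0.3],"delta_rot":[0,0,0]},
    {"dp":[0,0,0],"delta_rot":[0,0,0]},
    {"dp":[0,0,0],"delta_rot":[0,0,0]},
    {"dp":[0,0,0],"delta_rot":[0,0,0]},
  ],
  claw=0,
  force=20,
)

```text
time: 4.8
tcp_pos: [0.6173, -0.023, 0.2108]
orientation: [-179.7, 0.4, -132.6]
contact_force: [-3.0, 3.6, -3.9]
grip_width: 0.137
```

Call:
apply_moves(
  targets=[
    {"dp":[0.03,-0.7,0],"delta_rot":[0,0,5]},
    {"dp":[0.03,-0.7,0],"delta_rot":[0,0,5]},
    {"dp":[0.03,-0.7,0],"delta_rot":[0,0,5]},
    {"dp":[0.03,-0.7,0],"delta_rot":[0,0,5]},
    {"dp":[0.03,-0.7,0],"delta_rot":[0,0,5]},
    {"dp":[0.03,-0.7,0],"delta_rot":[0,0,5]},
  ],
)

```text
time: 5.3
tcp_pos: [0.6381, -0.057, 0.2107]
orientation: [180.0, 0.4, -163.5]
contact_force: [1.0, 2.8, -3.0]
grip_width: 0.132
```

```bash
cat > lug.py <<'E'
from plan import *
A=np.array([.561,-.081])
def lug():
    s=st(); d=s['tcp_pos'][:2]-A; g=np.degrees(np.arctan2(d[1],d[0])); y=(s['orientation'][2]+180+180)%360-180
    print('r %.4f ang %.1f yaw-ang %.1f  clicks %.2f / %.2f'%(np.hypot(*d),g,y,(g+12.3)/15,(y+12.3)/15),'z %.4f'%s['tcp_pos'][2],'F',np.round(s['contact_force'],1),'M',np.round(s['moment'],2),'t',s['time'],'q6 %.0f'%s['q'][5],'w %.3f'%s['grip_width'])
    u=np.array([np.cos(np.radians(y)),np.sin(np.radians(y))]);F=s['contact_force'][:2]
    print('F radial out %.1f tang ccw %.1f'%(F@u,F@[-u[1],u[0]]))
if __name__=='__main__': lug()
E
python3 lug.py
```

```text
r 0.0808 ang 17.3 yaw-ang 16.5  clicks 1.97 / 1.92 z 0.2107 F [ 1.   2.8 -3. ] M [ 1.02 -0.25  0.34] t 5.3 q6 -86 w 0.132
F radial out 1.7 tang ccw 2.4
```

Call:
apply_moves(
  targets=[
    {"dp":[0.03,-0.7,0],"delta_rot":[0,0,5]},
    {"dp":[0.03,-0.7,0],"delta_rot":[0,0,5]},
    {"dp":[0.03,-0.7,0],"delta_rot":[0,0,5]},
    {"dp":[0.03,-0.7,0],"delta_rot":[0,0,5]},
    {"dp":[0.02,-0.5,0],"delta_rot":[0,0,4]},
    {"dp":[0,-0.3,0],"delta_rot":[0,0,2]},
  ],
)

```text
time: 5.8
tcp_pos: [0.6401, -0.0958, 0.2108]
orientation: [180.0, 0.2, 169.1]
contact_force: [0.3, -0.7, -2.9]
grip_width: 0.136
```

```bash
python3 lug.py
```

```text
r 0.0805 ang -10.6 yaw-ang -10.9  clicks 0.11 / 0.09 z 0.2108 F [ 0.3 -0.7 -2.9] M [-0.31 -0.16  0.02] t 5.8 q6 -110 w 0.136
F radial out 0.4 tang ccw -0.6
```

Nearly there. I'll press on into the stop and watch the force.

Call:
apply_moves(
  targets=[
    {"dp":[0,-0.3,0],"delta_rot":[0,0,2]},
    {"dp":[0,-0.3,0],"delta_rot":[0,0,1]},
  ],
)

```text
time: 5.97
tcp_pos: [0.6395, -0.0998, 0.2107]
orientation: [179.7, 0.3, 165.8]
contact_force: [0.2, 20.9, 1.8]
grip_width: 0.132
```

```bash
python3 lug.py
```

```text
r 0.0807 ang -13.5 yaw-ang -14.2  clicks -0.08 / -0.12 z 0.2107 F [ 0.2 20.9  1.8] M [7.35 0.03 0.33] t 5.9667 q6 -112 w 0.132
F radial out -4.9 tang ccw 20.3
```

Call:
apply_moves(
  targets=[
    {"dp":[0,-0.4,0],"delta_rot":[0,0,0]},
    {"dp":[0,-0.4,0],"delta_rot":[0,0,0]},
  ],
)

```text
time: 6.13
tcp_pos: [0.6395, -0.0996, 0.2108]
orientation: [179.0, 0.4, 165.9]
contact_force: [1.0, 17.3, -1.4]
grip_width: 0.134
```

```bash
python3 lug.py
```

```text
r 0.0807 ang -13.4 yaw-ang -14.1  clicks -0.07 / -0.12 z 0.2108 F [ 1.  17.3 -1.4] M [ 6.   -0.27  0.37] t 6.1333 q6 -112 w 0.134
F radial out -3.2 tang ccw 17.0
```

Hard stop reached: 17–20 N at -13.4°, which matches the prediction. Next, back anticlockwise to the seventh click, at 92.7°.

Call:
apply_moves(
  targets=[
    {"dp":[0.03,0.7,0],"delta_rot":[0,0,-5]},
    {"dp":[0.03,0.7,0],"delta_rot":[0,0,-5]},
    {"dp":[0.03,0.7,0],"delta_rot":[0,0,-5]},
    {"dp":[0.03,0.7,0],"delta_rot":[0,0,-5]},
    {"dp":[0.03,0.7,0],"delta_rot":[0,0,-5]},
    {"dp":[0.03,0.7,0],"delta_rot":[0,0,-5]},
    {"dp":[0.03,0.7,0],"delta_rot":[0,0,-5]},
    {"dp":[0.03,0.7,0],"delta_rot":[0,0,-5]},
  ],
)

```text
time: 6.8
tcp_pos: [0.6325, -0.0434, 0.2109]
orientation: [179.5, 0.8, -152.3]
contact_force: [-1.0, 0.9, -2.9]
grip_width: 0.132
```

```bash
python3 lug.py
```

```text
r 0.0808 ang 27.7 yaw-ang 27.7  clicks 2.67 / 2.66 z 0.2109 F [-1.   0.9 -2.9] M [ 0.3   0.29 -0.16] t 6.8 q6 -75 w 0.132
F radial out -0.4 tang ccw 1.3
```

Call:
apply_moves(
  targets=[
    {"dp":[0.03,0.7,0],"delta_rot":[0,0,-5]},
    {"dp":[0.03,0.7,0],"delta_rot":[0,0,-5]},
    {"dp":[0.03,0.7,0],"delta_rot":[0,0,-5]},
    {"dp":[0.03,0.7,0],"delta_rot":[0,0,-5]},
    {"dp":[0.03,0.7,0],"delta_rot":[0,0,-5]},
    {"dp":[0.03,0.7,0],"delta_rot":[0,0,-5]},
    {"dp":[0.03,0.7,0],"delta_rot":[0,0,-5]},
    {"dp":[0.03,0.7,0],"delta_rot":[0,0,-5]},
  ],
)

```text
time: 7.47
tcp_pos: [0.589, -0.0049, 0.2109]
orientation: [-180.0, 0.8, -110.1]
contact_force: [0.5, -1.2, -3.2]
grip_width: 0.135
```

```bash
python3 lug.py
```

```text
r 0.0811 ang 69.8 yaw-ang 69.9  clicks 5.48 / 5.48 z 0.2109 F [ 0.5 -1.2 -3.2] M [-0.49  0.16 -0.12] t 7.4667 q6 -38 w 0.135
F radial out -0.9 tang ccw -0.9
```

Call:
apply_moves(
  targets=[
    {"dp":[0.03,0.7,0],"delta_rot":[0,0,-5]},
    {"dp":[0.03,0.7,0],"delta_rot":[0,0,-5]},
    {"dp":[0.03,0.7,0],"delta_rot":[0,0,-5]},
    {"dp":[0.02,0.5,0],"delta_rot":[0,0,-3.5]},
    {"dp":[0,0.1,0],"delta_rot":[0,0,-1]},
  ],
)

```text
time: 7.88
tcp_pos: [0.5595, 0.0, 0.2109]
orientation: [-179.8, 0.7, -89.3]
contact_force: [-0.0, -1.2, -3.5]
grip_width: 0.138
```

```bash
python3 lug.py
```

```text
r 0.0810 ang 91.0 yaw-ang 90.7  clicks 6.89 / 6.87 z 0.2109 F [-0.  -1.2 -3.5] M [-0.46  0.19  0.31] t 7.8833 q6 -19 w 0.138
F radial out -1.2 tang ccw 0.1
```

Call:
apply_moves(
  targets=[
    {"dp":[0,0.2,0],"delta_rot":[0,0,-1.5]},
    {"dp":[0,0.05,0],"delta_rot":[0,0,0]},
  ],
)

```text
time: 8.05
tcp_pos: [0.557, 0.0, 0.2109]
orientation: [-179.7, 0.7, -87.7]
contact_force: [3.2, -1.6, -5.8]
grip_width: 0.136
```

```bash
python3 lug.py
```

```text
r 0.0811 ang 92.8 yaw-ang 92.3  clicks 7.01 / 6.97 z 0.2109 F [ 3.2 -1.6 -5.8] M [-0.55 -1.04  0.27] t 8.05 q6 -17 w 0.136
F radial out -1.8 tang ccw -3.1
```

Call:
apply_moves(
  targets=[
    {"dp":[0,0,0],"delta_rot":[0,0,0]},
    {"dp":[0,0,0],"delta_rot":[0,0,0]},
    {"dp":[0,0,0],"delta_rot":[0,0,0]},
  ],
  claw=0.5,
)

```text
time: 8.3
tcp_pos: [0.5582, 0.0002, 0.2122]
orientation: [-179.6, 0.7, -88.0]
contact_force: [0.0, -0.6, -0.4]
grip_width: 0.499
```

```bash
python3 lug.py
```

```text
r 0.0812 ang 92.0 yaw-ang 92.0  clicks 6.95 / 6.96 z 0.2122 F [ 0.  -0.6 -0.4] M [-0.02  0.01  0.01] t 8.3 q6 -17 w 0.499
F radial out -0.6 tang ccw -0.0
```

Call:
apply_moves(
  targets=[
    {"dp":[0,0,-2],"delta_rot":[0,0,0]},
    {"dp":[0,0,-3],"delta_rot":[0,0,0]},
    {"dp":[-2,0,-3],"delta_rot":[0,0,0]},
    {"dp":[-3,0,-2],"delta_rot":[0,0,0]},
    {"dp":[-3,0,0],"delta_rot":[0,0,0]},
    {"dp":[-3,0,0],"delta_rot":[0,0,0]},
  ],
)

```text
time: 8.8
tcp_pos: [0.5548, 0.1076, 0.3196]
orientation: [-179.6, 0.7, -88.7]
contact_force: [-0.4, 0.1, -1.7]
grip_width: 0.501
```

```bash
python3 lug.py
python3 - <<'E'
from h import *
import pickle
C={n:snap(n,'e') for n in('side','top')}
R={(q,n):viewer.regions_of(n,q) for q in('lug','cup_center') for n in C}
pickle.dump((C,R),open('e.pkl','wb'))
a=cv2.imread('pics/e_side.png');b=cv2.imread('pics/e_top.png')
cv2.imwrite('pics/e2.png',np.hstack([cv2.resize(a[120:320,150:350],(400,400)),cv2.resize(b[90:290,130:330],(400,400))]))
from fit import *
for k,r in R.items(): print(k,[(x['box'],x['confidence']) for x in r])
for n in C:
  if R['lug',n]:
    m={n:np.maximum(R['lug',n][0]['pixels'],0).astype(float)}
    best=[]
    for ph in range(-20,130,1):
        pr=[place(lugbox(0),.561,-.081,np.radians(ph-90))]
        best.append(((render(C[n],pr)*(1-m[n])).sum()-0,ph))
    best.sort(); print(n,best[:5])
E
```

```text
r 0.1887 ang 91.9 yaw-ang 91.3  clicks 6.95 / 6.90 z 0.3196 F [-0.4  0.1 -1.7] M [-0.06 -0.03 -0.  ] t 8.8 q6 -29 w 0.501
F radial out 0.1 tang ccw 0.4
('lug', 'side') [([244.3, 154.9, 43.0, 33.8], 0.66)]
('lug', 'top') [([227.7, 163.1, 65.8, 44.1], 0.6)]
('cup_center', 'side') [([192.5, 244.5, 27.7, 49.7], 0.92), ([156.5, 225.1, 33.4, 40.3], 0.61)]
('cup_center', 'top') [([195.9, 126.2, 10.0, 32.2], 0.59), ([188.0, 174.3, 7.1, 14.7], 0.54)]
side [(np.float64(25.49019607843137), 94), (np.float64(26.207843137254898), 93), (np.float64(27.6078431372549), 92), (np.float64(27.89019607843137), 95), (np.float64(29.36862745098039), 91)]
top [(np.float64(27.423529411764704), 92), (np.float64(28.48627450980392), 91), (np.float64(30.094117647058823), 93), (np.float64(34.38823529411764), 90), (np.float64(38.9921568627451), 94)]
```

View pics/e2.png

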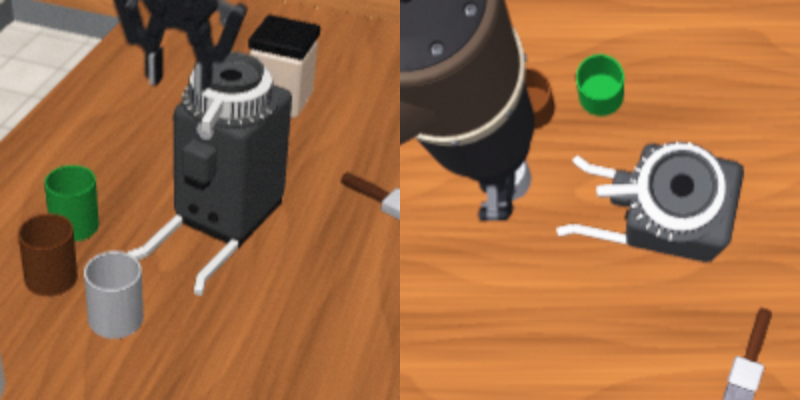

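The lug fits at 92–94° in both views, i.e. seven clicks. Before pushing the cup, I'll check the neighbouring objects for clearance.

```bash
cat > push.py <<'E'
from plan import *
A=np.array([.561,-.081]); yg=np.radians(-102.3); u=np.array([np.cos(yg),np.sin(yg)]); v=np.array([-u[1],u[0]])
def pt(al,lat,z): return np.r_[A-al*u+lat*v,z]
def ori(t): return (Ro.from_euler('xyz',[180,0,-102.3],degrees=True)*Ro.from_euler('y',t,degrees=True)).as_euler('xyz',degrees=True)
def co(p): d=np.array(p[:2])-A; return -d@u,d@v
E
python3 - <<'E'
from fit import *
from push import *
import pickle
np.set_printoptions(precision=4,suppress=True)
C,R=pickle.load(open('b.pkl','rb'))
pick=lambda q,n,box: [x for x in R[q,n] if abs(x['box'][0]-box)<4][0]['pixels'].astype(float)
for nm,a,b,x0 in(('green',169,219,[.73,.05]),('brown',159,181,[.72,.12])):
    r=fit(C,{'side':pick('cup_center','side',a),'top':pick('cup_center','top',b)},lambda v:[place(cyl(.034,0,.08),v[0],v[1],0)],x0,[.01,.01]); print(nm,r,co(r[0]))
print('cup',co([.6183,.1545]),'mug~',co([.7314,.3147]),'lid',co([.5113,.3628]))
s=plan(pt(.300,.007,.18),ori(20))
plan(pt(.300,.007,.02),ori(20),start=s)
E
```

```text
green (array([0.747 , 0.0191]), np.float64(262.0470588235294)) (np.float64(0.1373986412787747), np.float64(0.16037515939512742))
brown (array([0.7261, 0.1213]), np.float64(165.96862745098042)) (np.float64(0.23281917363012353), np.float64(0.11818877100823372))
cup (np.float64(0.2423008739130607), np.float64(0.005816055447383555)) mug~ (np.float64(0.4229173116252898), np.float64(0.08219244203476074)) lid (np.float64(0.4230252157365037), np.float64(-0.14310205047826724))
{"dp": [-2.02, -1.59, 2.78], "delta_rot": [-0.51, 4.11, 2.7]}
{"dp": [-2.29, -1.51, 2.61], "delta_rot": [-0.51, 4.11, 2.7]}
{"dp": [-2.54, -1.42, 2.43], "delta_rot": [-0.51, 4.11, 2.7]}
{"dp": [-2.77, -1.31, 2.22], "delta_rot": [-0.51, 4.11, 2.7]}
{"dp": [-2.98, -1.2, 2.01], "delta_rot": [-0.51, 4.11, 2.7]}
-- 5
{"dp": [-1.37, -0.0, 3.76], "delta_rot": [0.0, 0.0, 0.0]}
{"dp": [-1.37, -0.0, 3.76], "delta_rot": [0.0, 0.0, 0.0]}
{"dp": [-1.37, -0.0, 3.76], "delta_rot": [0.0, 0.0, 0.0]}
{"dp": [-1.37, -0.0, 3.76], "delta_rot": [0.0, 0.0, 0.0]}
-- 4
```

Call:
apply_moves(
  targets=[
    {"dp":[-2.0,-1.6,2.8],"delta_rot":[-0.5,4.1,2.7]},
    {"dp":[-2.3,-1.5,2.6],"delta_rot":[-0.5,4.1,2.7]},
    {"dp":[-2.5,-1.4,2.4],"delta_rot":[-0.5,4.1,2.7]},
    {"dp":[-2.8,-1.3,2.2],"delta_rot":[-0.5,4.1,2.7]},
    {"dp":[-3.0,-1.2,2.0],"delta_rot":[-0.5,4.1,2.7]},
    {"dp":[0,0,0],"delta_rot":[0,0,0]},
  ],
)

```text
time: 9.6
tcp_pos: [0.6397, 0.2052, 0.1758]
orientation: [-179.3, -21.0, -103.9]
contact_force: [-1.8, -1.3, -6.1]
grip_width: 0.5
```

Run:
```python
from push import *
s=st();print(s['tcp_pos'],co(s['tcp_pos']),s['orientation'],ori(20),s['q'])
plan(pt(.300,.007,.02),ori(20))
```

```text
[0.63971223 0.20518156 0.17578053] (np.float64(0.29638052719581087), np.float64(0.01594006275517787)) [-179.29411465  -20.95345694 -103.90388861] [ 180.   -20.  -102.3] [ 4.12199299e+01  2.99967476e+01 -2.78008103e-02  1.27049582e+01
 -7.73288949e+01 -5.96884365e+01]
{"dp": [-1.47, 0.27, 3.6], "delta_rot": [-0.04, -0.24, -0.37]}
{"dp": [-1.46, 0.26, 3.61], "delta_rot": [-0.04, -0.24, -0.37]}
{"dp": [-1.44, 0.25, 3.62], "delta_rot": [-0.04, -0.24, -0.37]}
{"dp": [-1.43, 0.24, 3.62], "delta_rot": [-0.04, -0.24, -0.37]}
-- 4
```

Call:
apply_moves(
  targets=[
    {"dp":[-1.6,0.3,3.0],"delta_rot":[0,-0.3,-0.4]},
    {"dp":[-1.5,0.3,3.0],"delta_rot":[0,-0.3,-0.4]},
    {"dp":[-1.4,0.3,3.0],"delta_rot":[0,-0.2,-0.4]},
    {"dp":[-0.6,0.1,1.5],"delta_rot":[0,0,-0.2]},
    {"dp":[0,0,0],"delta_rot":[0,0,0]},
  ],
)

```text
time: 10.02
tcp_pos: [0.6341, 0.2119, 0.051]
orientation: [179.5, -21.1, -102.4]
contact_force: [-0.4, -0.3, -0.0]
grip_width: 0.498
```

Run:
```python
from push import *
s=st();print(s['tcp_pos'],co(s['tcp_pos']),s['orientation'])
plan(pt(.300,.007,.02),ori(20))
```

```text
[0.63409271 0.21188733 0.05101247] (np.float64(0.3017352356096932), np.float64(0.009021004221834862)) [ 179.47183885  -21.14050449 -102.38144741]
{"dp": [-0.96, 0.17, 2.96], "delta_rot": [0.56, -1.14, -0.08]}
-- 1
```

Call:
apply_moves(
  targets=[
    {"dp":[-0.6,0.1,1.5],"delta_rot":[0.3,-0.6,0]},
    {"dp":[-0.5,0.1,1.3],"delta_rot":[0.2,-0.5,0]},
    {"dp":[0,0,0],"delta_rot":[0,0,0]},
  ],
)

```text
time: 10.27
tcp_pos: [0.6332, 0.2095, 0.0203]
orientation: [179.9, -20.1, -102.6]
contact_force: [-0.7, 0.0, 0.1]
grip_width: 0.5
```

Run:
```python
from push import *
s=st();print(s['tcp_pos'],co(s['tcp_pos']),s['orientation'],s['contact_force'])
plan(pt(.20,.003,.02),ori(20),step=2.0)
from h import *
C={n:snap(n,'g') for n in('side','top')}
a=cv2.imread('pics/g_side.png');b=cv2.imread('pics/g_top.png')
cv2.imwrite('pics/g2.png',np.hstack([cv2.resize(a[150:350,100:300],(400,400)),cv2.resize(b[90:290,80:280],(400,400))]))
```

```text
[0.63317402 0.20948165 0.02025522] (np.float64(0.29918907347248985), np.float64(0.008635890574254547)) [ 179.93957378  -20.14002115 -102.57280303] [-0.69196223  0.04403156  0.14778794]
{"dp": [1.86, 0.1, 0.69], "delta_rot": [0.03, -0.03, -0.05]}
{"dp": [1.86, 0.1, 0.69], "delta_rot": [0.03, -0.03, -0.05]}
{"dp": [1.86, 0.11, 0.69], "delta_rot": [0.03, -0.03, -0.05]}
{"dp": [1.86, 0.11, 0.69], "delta_rot": [0.03, -0.03, -0.05]}
{"dp": [1.86, 0.11, 0.68], "delta_rot": [0.03, -0.03, -0.05]}
-- 5
```

View pics/g2.png

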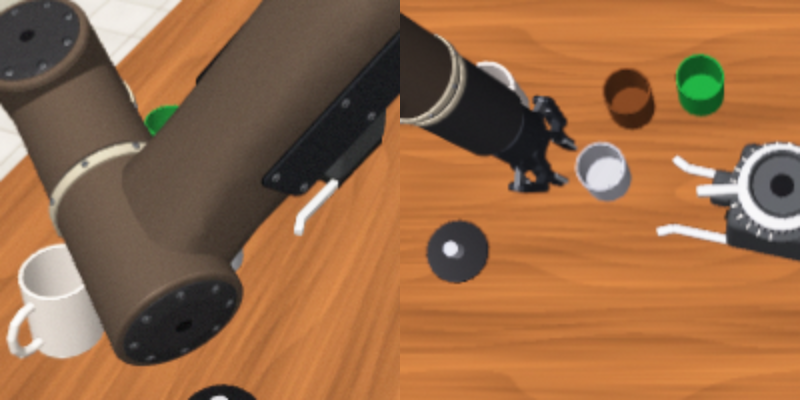

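The fingers sit behind the steel cup and touch nothing; the cup is between them and the prongs. Pushing now.

Call:
apply_moves(
  targets=[
    {"dp":[0.9,0.05,0.34],"delta_rot":[0,0,0]},
    {"dp":[0.9,0.05,0.34],"delta_rot":[0,0,0]},
    {"dp":[0.9,0.05,0.34],"delta_rot":[0,0,0]},
    {"dp":[1.1,0.05,0.41],"delta_rot":[0,0,0]},
    {"dp":[1.1,0.05,0.41],"delta_rot":[0,0,0]},
    {"dp":[1.1,0.05,0.41],"delta_rot":[0,0,0]},
    {"dp":[1.1,0.05,0.41],"delta_rot":[0,0,0]},
  ],
)

```text
time: 10.95
tcp_pos: [0.6169, 0.1331, 0.0288]
orientation: [-179.5, -19.6, -102.7]
contact_force: [0.7, 0.8, -0.4]
grip_width: 0.501
```

Run:
```python
from push import *
s=st();print(s['tcp_pos'],co(s['tcp_pos']),s['orientation'],s['contact_force'])
plan(pt(.16,.0,.02),ori(20),step=1.2)
from h import *
C={n:snap(n,'i') for n in('side','top')}
a=cv2.imread('pics/i_side.png');b=cv2.imread('pics/i_top.png')
cv2.imwrite('pics/i2.png',np.hstack([cv2.resize(a[150:350,100:300],(400,400)),cv2.resize(b[90:290,80:280],(400,400))]))
```

```text
[0.61694353 0.13312182 0.02877705] (np.float64(0.22112445101825656), np.float64(0.009044924611265189)) [-179.46005486  -19.58608362 -102.68800975] [ 0.67767704  0.77116194 -0.38005936]
{"dp": [0.91, 0.15, 0.48], "delta_rot": [-0.07, 0.07, -0.06]}
{"dp": [0.91, 0.15, 0.48], "delta_rot": [-0.07, 0.07, -0.06]}
{"dp": [0.91, 0.15, 0.48], "delta_rot": [-0.07, 0.07, -0.06]}
{"dp": [0.91, 0.15, 0.48], "delta_rot": [-0.07, 0.07, -0.06]}
{"dp": [0.91, 0.15, 0.48], "delta_rot": [-0.07, 0.07, -0.06]}
{"dp": [0.91, 0.15, 0.48], "delta_rot": [-0.07, 0.07, -0.06]}
-- 6
```

View pics/i2.png

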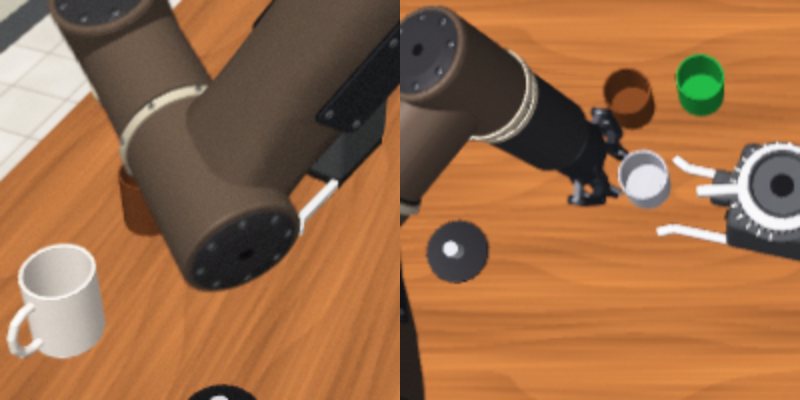

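Call:
apply_moves(
  targets=[
    {"dp":[0.9,0.28,0.48],"delta_rot":[0,0,0]},
    {"dp":[0.9,0.28,0.48],"delta_rot":[0,0,0]},
    {"dp":[0.9,0.25,0.48],"delta_rot":[0,0,0]},
    {"dp":[0.9,0.15,0.45],"delta_rot":[0,0,0]},
  ],
)

```text
time: 11.38
tcp_pos: [0.5994, 0.0939, 0.0237]
orientation: [-179.3, -19.5, -102.7]
contact_force: [-0.2, 1.5, 1.2]
grip_width: 0.501
```

Run:
```python
from push import *
s=st();print(s['tcp_pos'],co(s['tcp_pos']),s['orientation'],s['contact_force'])
plan(pt(.14,.0,.022),ori(20),step=1.2)
```

```text
[0.59943889 0.09392089 0.02374073] (np.float64(0.17909433576922879), np.float64(0.00029307861782192535)) [-179.3061369   -19.48456728 -102.70742125] [-0.24926233  1.53149817  1.18252949]
{"dp": [0.91, 0.0, 0.37], "delta_rot": [-0.14, 0.13, -0.1]}
{"dp": [0.91, 0.01, 0.37], "delta_rot": [-0.14, 0.13, -0.1]}
{"dp": [0.91, 0.01, 0.37], "delta_rot": [-0.14, 0.13, -0.1]}
{"dp": [0.9, 0.01, 0.37], "delta_rot": [-0.14, 0.13, -0.1]}
-- 4
```

Call:
apply_moves(
  targets=[
    {"dp":[0.9,-0.05,0.37],"delta_rot":[0,0,0]},
    {"dp":[0.9,0,0.37],"delta_rot":[0,0,0]},
    {"dp":[0.8,0,0.33],"delta_rot":[0,0,0]},
  ],
)

```text
time: 11.63
tcp_pos: [0.5929, 0.0637, 0.0222]
orientation: [-179.3, -19.5, -102.7]
contact_force: [-0.0, 0.8, 0.8]
grip_width: 0.497
```

Run:
```python
from push import *
s=st();print(s['tcp_pos'],co(s['tcp_pos']),s['orientation'],s['contact_force'])
plan(pt(.131,.0,.022),ori(20),step=1.2)
from h import *
C={n:snap(n,'j') for n in('side','top')}
a=cv2.imread('pics/j_side.png');b=cv2.imread('pics/j_top.png')
cv2.imwrite('pics/j2.png',np.hstack([cv2.resize(a[150:300,180:330],(400,400)),cv2.resize(b[90:240,180:330],(400,400))]))
```

```text
[0.59292575 0.0636726  0.02221858] (np.float64(0.148152880650865), np.float64(0.0003732521578254163)) [-179.30449747  -19.48780386 -102.6626617 ] [-0.02229211  0.82571701  0.82777463]
{"dp": [0.8, 0.02, 0.3], "delta_rot": [-0.29, 0.26, -0.17]}
{"dp": [0.8, 0.02, 0.3], "delta_rot": [-0.29, 0.26, -0.17]}
-- 2
```

View pics/j2.png

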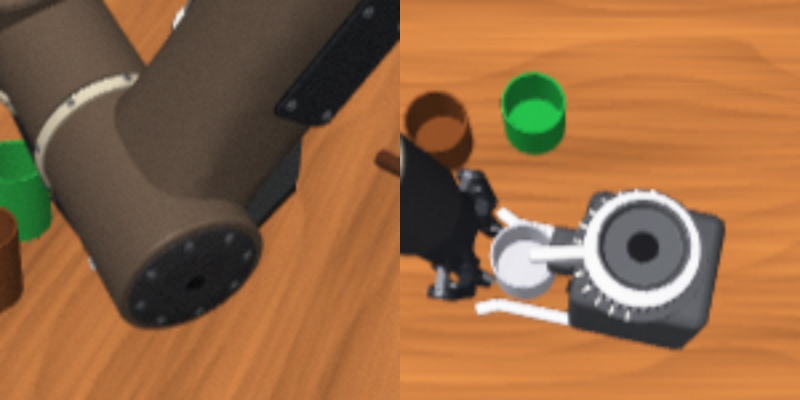

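The cup sits squarely between the prongs, just short of the machine. Slow final push.

Call:
apply_moves(
  targets=[
    {"dp":[0.6,0,0.22],"delta_rot":[0,0,0]},
    {"dp":[0.5,0,0.18],"delta_rot":[0,0,0]},
    {"dp":[0.3,0,0.1],"delta_rot":[0,0,0]},
  ],
)

```text
time: 11.98
tcp_pos: [0.5894, 0.0476, 0.0219]
orientation: [-179.3, -19.5, -102.7]
contact_force: [-0.3, 2.2, 1.3]
grip_width: 0.499
```

Run:
```python
from push import *
s=st();print(s['tcp_pos'],co(s['tcp_pos']),s['orientation'],s['contact_force'],s['contact_force'][:2]@u)
```

```text
[0.58938195 0.04762347 0.0219274 ] (np.float64(0.13171720854957294), np.float64(0.00032975289968414435)) [-179.34220978  -19.52358258 -102.72850885] [-0.32144593  2.16790836  1.29860295] -2.04966752017714
```

Call:
apply_moves(
  targets=[
    {"dp":[0.3,0,0.1],"delta_rot":[0,0,0]},
  ],
)

```text
time: 12.07
tcp_pos: [0.5888, 0.0444, 0.022]
orientation: [-179.3, -19.5, -102.7]
contact_force: [0.2, 3.6, 0.3]
grip_width: 0.502
```

Run:
```python
from push import *
s=st();print(s['tcp_pos'],co(s['tcp_pos']),s['orientation'],s['contact_force'],s['contact_force'][:2]@u)
```

```text
[0.58879628 0.0443647  0.0219654 ] (np.float64(0.12840848104415578), np.float64(0.0004517361481629192)) [-179.3318416   -19.51364099 -102.71839624] [0.23936111 3.61203721 0.33210868] -3.580116162600596
```

Call:
apply_moves(
  targets=[
    {"dp":[0.25,0,0.08],"delta_rot":[0,0,0]},
    {"dp":[0.1,0,0.03],"delta_rot":[0,0,0]},
  ],
)

```text
time: 12.23
tcp_pos: [0.5897, 0.0436, 0.0221]
orientation: [-179.1, -19.2, -102.7]
contact_force: [-3.2, 7.6, 1.1]
grip_width: 0.501
```

Run:
```python
from push import *
s=st();print(s['tcp_pos'],co(s['tcp_pos']),s['orientation'],s['contact_force'],s['contact_force'][:2]@u)
```

```text
[0.58973015 0.04356529 0.02206201] (np.float64(0.12782636193856034), np.float64(0.0015344774615935108)) [-179.13440585  -19.15332188 -102.73678708] [-3.20937006  7.59846981  1.1392968 ] -6.740357957221209
```

Call:
apply_moves(
  targets=[
    {"dp":[0.25,0,0.08],"delta_rot":[0,0,0]},
  ],
)

```text
time: 12.32
tcp_pos: [0.59, 0.0432, 0.0221]
orientation: [-179.0, -18.9, -102.7]
contact_force: [-5.6, 16.0, 2.7]
grip_width: 0.503
```

Run:
```python
from push import *
s=st();print(s['tcp_pos'],co(s['tcp_pos']),s['orientation'],s['contact_force'],s['contact_force'][:2]@u)
```

```text
[0.59002605 0.04320756 0.02209898] (np.float64(0.1275398768137245), np.float64(0.001899788069524021)) [-179.03010754  -18.93614862 -102.73781071] [-5.58655014 16.02553184  2.72662018] -14.467570025957762
```

Firm contact at 14 N with the motion stalled. Backing straight off.

Call:
apply_moves(
  targets=[
    {"dp":[-0.4,0,-0.14],"delta_rot":[0,0,0]},
    {"dp":[-1.4,0,-0.5],"delta_rot":[0,0,0]},
    {"dp":[-2.2,0,-0.8],"delta_rot":[0,0,0]},
    {"dp":[-2.2,0,-0.8],"delta_rot":[0,0,0]},
    {"dp":[-0.4,0,-3.5],"delta_rot":[0,0,0]},
    {"dp":[1.3,0,-3.7],"delta_rot":[0,0,0]},
    {"dp":[1.3,0,-3.7],"delta_rot":[0,0,0]},
    {"dp":[1.3,0,-3.7],"delta_rot":[0,0,0]},
  ],
)

```text
time: 12.98
tcp_pos: [0.6009, 0.1275, 0.1675]
orientation: [180.0, -19.9, -102.4]
contact_force: [0.7, 0.4, 0.0]
grip_width: 0.5
```

Run:
```python
from push import *
s=st();print(s['tcp_pos'],co(s['tcp_pos']),s['orientation'],s['q'])
s2=plan([.5115,.363,.16],[180,0,-102.3])
```

```text
[0.6009187  0.12746625 0.16754783] (np.float64(0.21218492265835084), np.float64(-0.005407253844619443)) [ 179.9663772   -19.89061421 -102.42984636] [ 37.81496644  24.07751592 -10.86973227  13.26774022 -71.09823117
 -56.33945806]
{"dp": [-2.87, 1.97, -0.92], "delta_rot": [0.01, -2.84, -0.02]}
{"dp": [-2.91, 1.97, -0.78], "delta_rot": [0.01, -2.84, -0.02]}
{"dp": [-2.95, 1.97, -0.63], "delta_rot": [0.01, -2.84, -0.02]}
{"dp": [-2.98, 1.97, -0.49], "delta_rot": [0.01, -2.84, -0.02]}
{"dp": [-3.0, 1.97, -0.34], "delta_rot": [0.01, -2.84, -0.02]}
{"dp": [-3.01, 1.97, -0.19], "delta_rot": [0.01, -2.84, -0.02]}
{"dp": [-3.02, 1.97, -0.04], "delta_rot": [0.01, -2.84, -0.02]}
-- 7
```

Call:
apply_moves(
  targets=[
    {"dp":[-2.9,2.0,-0.9],"delta_rot":[0,-2.8,0]},
    {"dp":[-2.9,2.0,-0.8],"delta_rot":[0,-2.8,0]},
    {"dp":[-2.9,2.0,-0.6],"delta_rot":[0,-2.8,0]},
    {"dp":[-3.0,2.0,-0.5],"delta_rot":[0,-2.8,0]},
    {"dp":[-3.0,2.0,-0.3],"delta_rot":[0,-2.8,0]},
    {"dp":[-2.5,1.7,-0.2],"delta_rot":[0,-2.8,0]},
    {"dp":[-1.0,0.7,0],"delta_rot":[0,-2.2,0]},
    {"dp":[0,0,0],"delta_rot":[0,0,0]},
  ],
)

```text
time: 13.65
tcp_pos: [0.519, 0.3532, 0.173]
orientation: [-179.6, 0.5, -102.2]
contact_force: [-0.2, -0.5, -0.4]
grip_width: 0.498
```

Run:
```python
from push import *
s=st();print(s['tcp_pos'],s['orientation'],s['q'])
from h import *
import pickle
C={n:snap(n,'k') for n in('side','top')}
R={(q,n):viewer.regions_of(n,q) for q in('lug','cup_center','lid_knob') for n in C}
pickle.dump((C,R),open('k.pkl','wb'))
for k,r in R.items(): print(k,[(np.round(x['box']).tolist(),round(x['confidence'],2)) for x in r])
plan([.5113,.3628,.06],[180,0,-102.3])
a=cv2.imread('pics/k_side.png');b=cv2.imread('pics/k_top.png')
cv2.imwrite('pics/k2.png',np.hstack([cv2.resize(a[130:384,100:354],(400,400)),cv2.resize(b[90:290,100:300],(400,400))]))
```

```text
[0.51903233 0.3531863  0.17296566] [-179.62777564    0.4752439  -102.23907069] [ 52.10400029  18.19248699 -10.77389039   0.14916699 -60.44415665
 -64.41752711]
('lug', 'side') []
('lug', 'top') [([231.0, 162.0, 61.0, 44.0], 0.57), ([352.0, 167.0, 51.0, 42.0], 0.56)]
('cup_center', 'side') [([231.0, 219.0, 26.0, 38.0], 0.85), ([159.0, 230.0, 20.0, 37.0], 0.72)]
('cup_center', 'top') [([220.0, 175.0, 24.0, 28.0], 0.85), ([216.0, 117.0, 25.0, 35.0], 0.81), ([179.0, 123.0, 26.0, 35.0], 0.76)]
('lid_knob', 'side') [([188.0, 340.0, 46.0, 41.0], 0.97)]
('lid_knob', 'top') [([94.0, 197.0, 32.0, 32.0], 0.57), ([230.0, 162.0, 62.0, 42.0], 0.52)]
{"dp": [-0.32, 0.43, 3.74], "delta_rot": [-0.13, 0.09, -0.04]}
{"dp": [-0.33, 0.42, 3.74], "delta_rot": [-0.13, 0.09, -0.04]}
{"dp": [-0.34, 0.41, 3.74], "delta_rot": [-0.13, 0.09, -0.04]}
-- 3
```

View pics/k2.png

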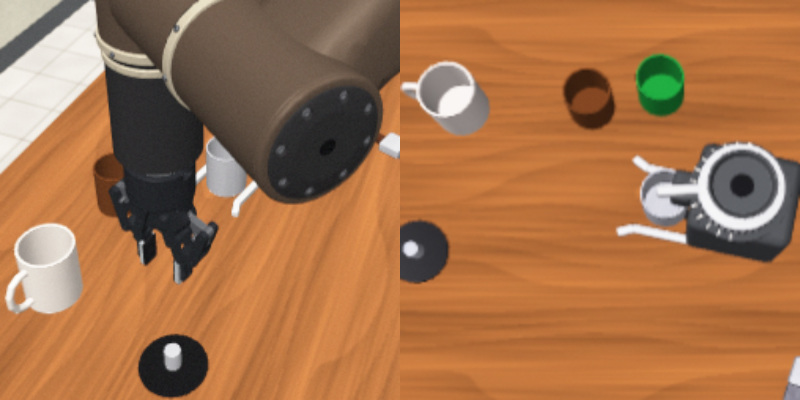

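The cup is standing between the prongs under the chute, and I'll check it numerically later. Lowering over the knob.

Call:
apply_moves(
  targets=[
    {"dp":[-0.35,0.45,3.5],"delta_rot":[-0.1,0.1,0]},
    {"dp":[-0.35,0.45,3.5],"delta_rot":[-0.1,0.1,0]},
    {"dp":[-0.3,0.3,3.0],"delta_rot":[-0.1,0.1,0]},
    {"dp":[0,0,0],"delta_rot":[0,0,0]},
  ],
  claw=0.6,
)

```text
time: 14.38
tcp_pos: [0.5153, 0.3625, 0.0721]
orientation: [-179.7, 0.2, -102.6]
contact_force: [-0.5, -0.5, -1.6]
grip_width: 0.601
```

Run:
```python
from push import *
from fit import *
import pickle
C,R=pickle.load(open('k.pkl','rb'))
pl=pt(.0965,0,0); print('place',pl[:2])
for ks in (['side','top'],['side'],['top']):
    r=fit(C,{n:R['cup_center',n][0]['pixels'].astype(float) for n in ks},lambda v:[place(cyl(.034,0,.08),v[0],v[1],0)],list(pl[:2]),[.01,.01]); print(ks,r,co(r[0]))
s=st();print(s['tcp_pos'],s['orientation'])
plan([.5113,.3628,.019],[180,0,-102.3],step=2)
```

```text
place [0.58155743 0.0132849 ]
['side', 'top'] (array([0.58293979, 0.01213156]), np.float64(552.3921568627451)) (np.float64(0.09566761870773562), np.float64(0.0015963257061932506))
['side'] (array([0.58294747, 0.00867547]), np.float64(330.8470588235294)) (np.float64(0.09229249488170435), np.float64(0.0023400791498872494))
['top'] (array([0.58276426, 0.01287425]), np.float64(217.13333333333335)) (np.float64(0.0963558696395757), np.float64(0.0012666055119964653))
[0.51532426 0.36247113 0.07206538] [-179.69609081    0.23363345 -102.63760817]
{"dp": [0.03, 0.14, 1.77], "delta_rot": [-0.1, 0.08, -0.11]}
{"dp": [0.02, 0.14, 1.77], "delta_rot": [-0.1, 0.08, -0.11]}
{"dp": [0.02, 0.14, 1.77], "delta_rot": [-0.1, 0.08, -0.11]}
-- 3
```

The fit puts the cup 95.7 mm in front of the axis (96.5 expected), so it is against the bumpers. Down on the knob.

Call:
apply_moves(
  targets=[
    {"dp":[0.05,0.15,1.8],"delta_rot":[-0.1,0.1,-0.1]},
    {"dp":[0,0.15,1.7],"delta_rot":[-0.1,0.1,-0.1]},
    {"dp":[0,0.1,1.2],"delta_rot":[0,0,0]},
    {"dp":[0,0,0],"delta_rot":[0,0,0]},
  ],
)

```text
time: 14.72
tcp_pos: [0.5138, 0.362, 0.026]
orientation: [-179.8, -0.1, -102.5]
contact_force: [-0.3, -0.3, -1.3]
grip_width: 0.6
```

Run:
```python
from push import *
s=st();print(s['tcp_pos'],s['orientation'],s['contact_force'])
plan([.5113,.3628,.018],[180,0,-102.3],step=2)
```

```text
[0.51380699 0.36204613 0.0259909 ] [-1.79822751e+02 -6.70197042e-02 -1.02458212e+02] [-0.34327749 -0.30776166 -1.33781545]
{"dp": [-0.02, 0.26, 0.8], "delta_rot": [-0.18, -0.07, -0.16]}
-- 1
```

Call:
apply_moves(
  targets=[
    {"dp":[0,0.25,0.8],"delta_rot":[-0.2,0,-0.1]},
    {"dp":[0,0,0],"delta_rot":[0,0,0]},
  ],
)

```text
time: 14.88
tcp_pos: [0.5124, 0.3628, 0.0193]
orientation: [-180.0, -0.0, -102.4]
contact_force: [-0.6, -0.2, -0.7]
grip_width: 0.601
```

Call:
apply_moves(
  targets=[
    {"dp":[0,0,0],"delta_rot":[0,0,0]},
    {"dp":[0,0,0],"delta_rot":[0,0,0]},
    {"dp":[0,0,0],"delta_rot":[0,0,0]},
    {"dp":[0,0,0],"delta_rot":[0,0,0]},
    {"dp":[0,0,0],"delta_rot":[0,0,0]},
  ],
  claw=0,
  force=40,
)

```text
time: 15.3
tcp_pos: [0.514, 0.3643, 0.0231]
orientation: [-179.8, 0.3, -102.3]
contact_force: [0.2, -0.9, -0.9]
grip_width: 0.24
```

Run:
```python
from push import *
s=st();print(s['tcp_pos'],s['orientation'],s['contact_force'],s['moment'],s['grip_width']*85)
from h import *
C={n:snap(n,'l') for n in('side','top')}
a=cv2.imread('pics/l_side.png');b=cv2.imread('pics/l_top.png')
cv2.imwrite('pics/l2.png',np.hstack([cv2.resize(a[250:384,130:330],(600,402))]))
```

```text
[0.51402368 0.36426587 0.02314225] [-179.82465066    0.25086874 -102.34925743] [ 0.21284945 -0.85028966 -0.90799438] [ 0.01846625  0.0157778  -0.02174312] 20.438135969325213
```

View pics/l2.png

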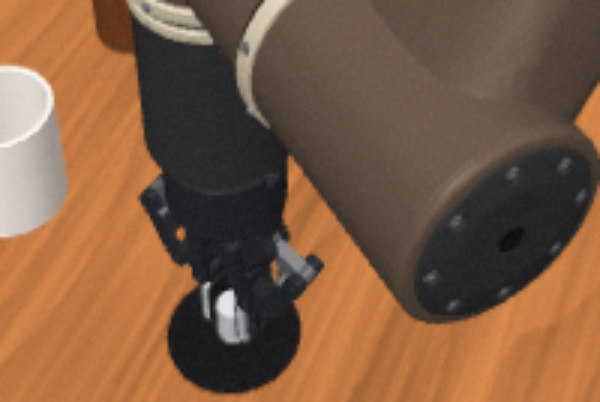

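The knob is held, opening about 20.4 mm. Lifting.

Call:
apply_moves(
  targets=[
    {"dp":[0,0,-1.5],"delta_rot":[0,0,0]},
    {"dp":[0,0,-3],"delta_rot":[0,0,0]},
    {"dp":[0,0,-4],"delta_rot":[0,0,0]},
    {"dp":[0,0,-4],"delta_rot":[0,0,0]},
    {"dp":[0,0,-4],"delta_rot":[0,0,0]},
    {"dp":[0,0,-4],"delta_rot":[0,0,0]},
    {"dp":[0,0,-4],"delta_rot":[0,0,0]},
    {"dp":[0,0,-3.5],"delta_rot":[0,0,0]},
    {"dp":[0,0,-1],"delta_rot":[0,0,0]},
    {"dp":[0,0,0],"delta_rot":[0,0,0]},
  ],
)

```text
time: 16.23
tcp_pos: [0.5111, 0.3604, 0.3243]
orientation: [180.0, -0.2, -102.4]
contact_force: [0.7, -0.0, -1.7]
grip_width: 0.242
```

Run:
```python
from push import *
s=st();print(s['tcp_pos'],s['orientation'],s['contact_force'],s['grip_width']*85)
plan([.561,-.08,.325],[180,0,-102.3],step=4)
from h import *
C={n:snap(n,'m') for n in('side','top')}
a=cv2.imread('pics/m_side.png')
cv2.imwrite('pics/m2.png',cv2.resize(a,(640,480)))
```

```text
[0.51109873 0.36038331 0.32429004] [ 179.95054137   -0.19545278 -102.43002296] [ 0.67337227 -0.01670557 -1.70336264] 20.612348460052463
{"dp": [3.49, -1.2, 0.0], "delta_rot": [0.0, -0.02, -0.01]}
{"dp": [3.49, -1.2, 0.0], "delta_rot": [0.0, -0.02, -0.01]}
{"dp": [3.49, -1.19, 0.0], "delta_rot": [0.0, -0.02, -0.01]}
{"dp": [3.5, -1.19, 0.0], "delta_rot": [0.0, -0.02, -0.01]}
{"dp": [3.5, -1.19, 0.0], "delta_rot": [0.0, -0.02, -0.01]}
{"dp": [3.5, -1.19, 0.0], "delta_rot": [0.0, -0.02, -0.01]}
{"dp": [3.5, -1.19, -0.0], "delta_rot": [0.0, -0.02, -0.01]}
{"dp": [3.5, -1.19, -0.0], "delta_rot": [0.0, -0.02, -0.01]}
{"dp": [3.5, -1.19, -0.0], "delta_rot": [0.0, -0.02, -0.01]}
{"dp": [3.5, -1.19, -0.0], "delta_rot": [0.0, -0.02, -0.01]}
{"dp": [3.5, -1.19, -0.0], "delta_rot": [0.0, -0.02, -0.01]}
{"dp": [3.5, -1.19, -0.01], "delta_rot": [0.0, -0.02, -0.01]}
-- 12
```

View pics/m2.png

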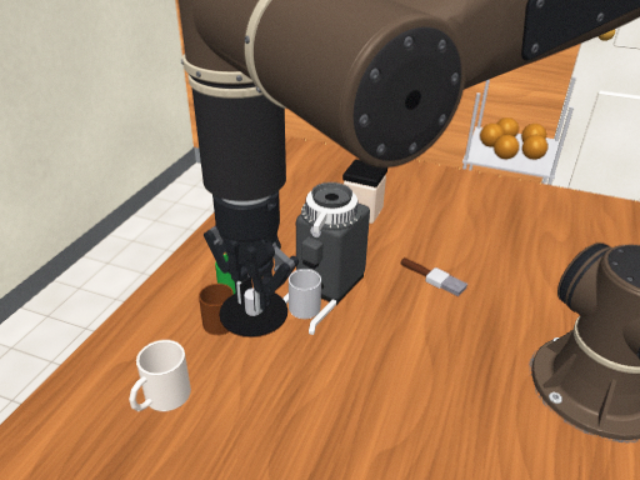

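The lid hangs level in the gripper. Carrying it to the funnel.

Call:
apply_moves(
  targets=[
    {"dp":[2.0,-0.7,0],"delta_rot":[0,0,0]},
    {"dp":[3.5,-1.2,0],"delta_rot":[0,0,0]},
    {"dp":[3.5,-1.2,0],"delta_rot":[0,0,0]},
    {"dp":[3.5,-1.2,0],"delta_rot":[0,0,0]},
    {"dp":[3.5,-1.2,0],"delta_rot":[0,0,0]},
    {"dp":[3.5,-1.2,0],"delta_rot":[0,0,0]},
    {"dp":[3.5,-1.2,0],"delta_rot":[0,0,0]},
    {"dp":[3.5,-1.2,0],"delta_rot":[0,0,0]},
    {"dp":[3.5,-1.2,0],"delta_rot":[0,0,0]},
    {"dp":[3.5,-1.2,0],"delta_rot":[0,0,0]},
  ],
)

```text
time: 17.17
tcp_pos: [0.5416, -0.0026, 0.2978]
orientation: [178.0, -1.8, -101.8]
contact_force: [0.0, -1.0, -1.4]
grip_width: 0.238
```

Run:
```python
from push import *
s=st();print(s['tcp_pos'],s['orientation'],s['contact_force'],s['grip_width']*85)
plan([.561,-.08,.325],[180,0,-102.3],step=4)
```

```text
[ 0.54157595 -0.00257072  0.29779077] [ 178.02999797   -1.75012124 -101.84478145] [ 0.03639312 -0.98110128 -1.43204783] 20.253363328291424
{"dp": [2.42, -1.13, -0.87], "delta_rot": [0.65, -0.59, 0.14]}
{"dp": [2.41, -1.15, -0.88], "delta_rot": [0.65, -0.59, 0.14]}
{"dp": [2.4, -1.17, -0.9], "delta_rot": [0.65, -0.59, 0.14]}
-- 3
```

Call:
apply_moves(
  targets=[
    {"dp":[2.0,-1.0,-1.2],"delta_rot":[0.7,-0.6,0.1]},
    {"dp":[2.0,-1.0,-1.0],"delta_rot":[0.7,-0.6,0.1]},
    {"dp":[1.5,-0.8,-0.8],"delta_rot":[0.7,-0.6,0.1]},
    {"dp":[0,0,0],"delta_rot":[0,0,0]},
  ],
)

```text
time: 17.5
tcp_pos: [0.554, -0.0714, 0.3176]
orientation: [179.2, -0.3, -102.6]
contact_force: [0.1, -0.2, 0.1]
grip_width: 0.239
```

Run:
```python
from push import *
s=st();print(s['tcp_pos'],s['orientation'],s['contact_force'],s['grip_width']*85)
plan([.561,-.081,.300],[180,0,-102.3],step=4)
from h import *
import pickle
C={n:snap(n,'n') for n in('side','top')}
R={(q,n):viewer.regions_of(n,q) for q in('lid_knob','funnel_rim') for n in C}
for k,r in R.items(): print(k,[(np.round(x['box']).tolist(),round(x['confidence'],2)) for x in r])
pickle.dump((C,R,s),open('n.pkl','wb'))
a=cv2.imread('pics/n_side.png');b=cv2.imread('pics/n_top.png')
cv2.imwrite('pics/n2.png',np.hstack([cv2.resize(a[60:210,190:340],(400,400)),cv2.resize(b[90:240,180:330],(400,400))]))
```

```text
[ 0.55399156 -0.07140303  0.31755612] [ 179.18619316   -0.32443264 -102.55046111] [ 0.13716209 -0.15292455  0.08020107] 20.3001325225495
{"dp": [0.77, -0.92, 1.75], "delta_rot": [0.81, -0.32, -0.25]}
-- 1
('lid_knob', 'side') [([250.0, 118.0, 37.0, 25.0], 0.64), ([247.0, 156.0, 40.0, 30.0], 0.58)]
('lid_knob', 'top') [([248.0, 166.0, 42.0, 32.0], 0.65)]
('funnel_rim', 'side') [([214.0, 143.0, 79.0, 126.0], 0.64)]
('funnel_rim', 'top') [([206.0, 162.0, 94.0, 58.0], 0.85), ([228.0, 176.0, 62.0, 28.0], 0.28)]
```

View pics/n2.png

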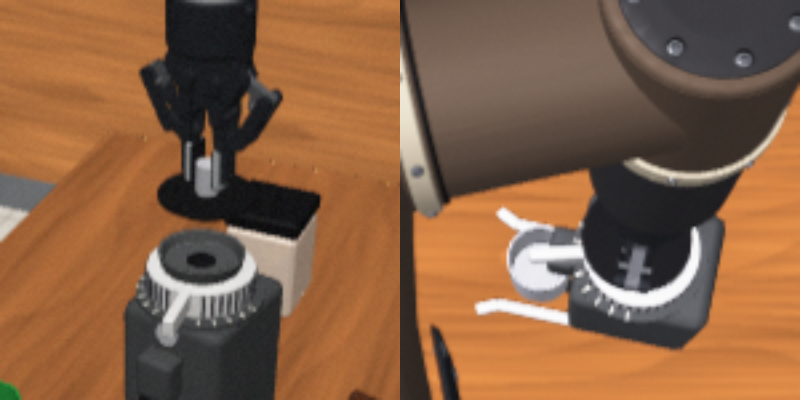

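Run:
```python
from push import *
from fit import *
import pickle
np.set_printoptions(precision=4,suppress=True)
C,R,s=pickle.load(open('n.pkl','rb'))
m=R['lid_knob','side'][0]['pixels'].astype(float)
cs,_=cv2.findContours(m.astype(np.uint8),0,1)
print(cv2.fitEllipse(max(cs,key=len)))
kz=s['tcp_pos'][2]+.0049
for dz in(0,.003,-.003):
    L=lambda v:[place(cyl(.045,-.020,-.015),v[0],v[1],0,kz+dz)]
    r=fit(C,{'side':m},L,[.554,-.071],[.01,.01]); print(dz,r,'rel tcp',r[0]-s['tcp_pos'][:2])
L=lambda v:[place(cyl(.045,-.020,-.015),v[0],v[1],0,v[2])]
r=fit(C,{'side':m},L,[.554,-.071,kz],[.01,.01,.01]);print(r,kz)
im=C['side']['img'].copy();big=cv2.resize(im[90:170,220:320],None,fx=6,fy=6,interpolation=2)
for xy,col in((s['tcp_pos'][:2],(0,255,255)),(r[0][:2],(255,255,0))):
    h=cv2.convexHull(((proj(C['side'],place(cyl(.045,-.02,-.015),xy[0],xy[1],0,kz))-[220,90]+.5)*6).astype(np.int32));cv2.polylines(big,[h],True,col,1)
cv2.imwrite('pics/n3.png',big[:,:,::-1])
```

```text
((266.15679931640625, 133.0061492919922), (20.957820892333984, 33.08536148071289), 91.86920928955078)
0 (array([ 0.5571, -0.0737]), np.float64(154.46666666666667)) rel tcp [ 0.0031 -0.0023]
0.003 (array([ 0.5558, -0.0691]), np.float64(159.82352941176472)) rel tcp [0.0018 0.0023]
-0.003 (array([ 0.5585, -0.0791]), np.float64(149.00392156862745)) rel tcp [ 0.0045 -0.0077]
(array([ 0.5817, -0.1445,  0.281 ]), np.float64(110.03137254901961)) 0.32245611728788004
```

View pics/n3.png

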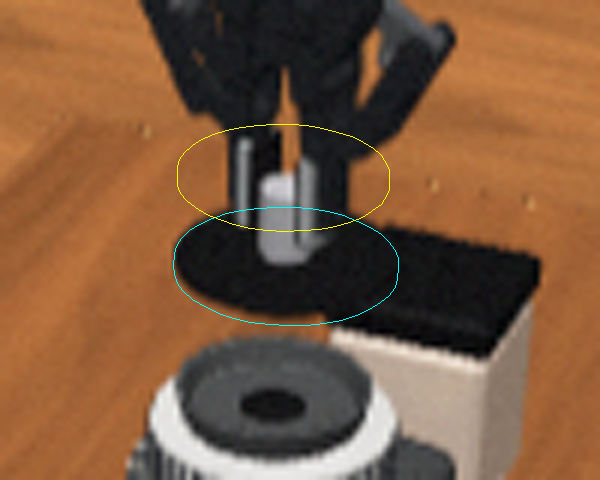

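The lid disc sits within about 3 mm of the nominal TCP position, and the funnel's clearance is ±5 mm. Centring and lowering.

Call:
apply_moves(
  targets=[
    {"dp":[0.35,-0.45,0.5],"delta_rot":[0.4,-0.2,-0.1]},
    {"dp":[0.25,-0.35,0.8],"delta_rot":[0.4,-0.1,-0.1]},
    {"dp":[0,0,0],"delta_rot":[0,0,0]},
  ],
)

```text
time: 18.05
tcp_pos: [0.5608, -0.0732, 0.3028]
orientation: [180.0, 0.0, -101.9]
contact_force: [-0.3, 1.2, -0.9]
grip_width: 0.237
```

Run:
```python
from push import *
s=st();print(s['tcp_pos'],s['orientation'],s['contact_force'],s['grip_width']*85)
plan([.562,-.0795,.272],[180,0,-102.3],step=1.2)
```

```text
[ 0.56081705 -0.07316384  0.30284445] [ 1.79982903e+02  2.65537304e-02 -1.01855019e+02] [-0.31835414  1.24171672 -0.87293324] 20.116122269173022
{"dp": [0.2, -0.08, 1.03], "delta_rot": [0.01, 0.01, 0.15]}
{"dp": [0.2, -0.08, 1.03], "delta_rot": [0.01, 0.01, 0.15]}
{"dp": [0.2, -0.08, 1.03], "delta_rot": [0.01, 0.01, 0.15]}
-- 3
```

Call:
apply_moves(
  targets=[
    {"dp":[0.3,-0.1,0.9],"delta_rot":[0,0,0.1]},
    {"dp":[0.2,-0.1,0.9],"delta_rot":[0,0,0.1]},
    {"dp":[0.1,0,0.7],"delta_rot":[0,0,0.1]},
    {"dp":[0,0,0],"delta_rot":[0,0,0]},
  ],
)

```text
time: 18.38
tcp_pos: [0.5614, -0.0789, 0.2748]
orientation: [179.9, 0.0, -102.1]
contact_force: [-0.2, 0.4, -2.3]
grip_width: 0.237
```

Run:
```python
from push import *
s=st();print(s['tcp_pos'],s['orientation'],s['contact_force'],s['grip_width']*85)
plan([.562,-.0795,.26],[180,0,-102.3],step=1.2)
from h import *
C={n:snap(n,'o') for n in('side','top')}
a=cv2.imread('pics/o_side.png');b=cv2.imread('pics/o_top.png')
cv2.imwrite('pics/o2.png',np.hstack([cv2.resize(a[90:190,210:310],(400,400),interpolation=2),cv2.resize(b[130:230,210:310],(400,400),interpolation=2)]))
```

```text
[ 0.56136013 -0.07887169  0.27475636] [ 1.79930870e+02  2.95708026e-02 -1.02076659e+02] [-0.2260981   0.41861019 -2.29152803] 20.156676447514755
{"dp": [0.02, -0.04, 0.74], "delta_rot": [0.03, 0.01, 0.11]}
{"dp": [0.02, -0.04, 0.74], "delta_rot": [0.03, 0.01, 0.11]}
-- 2
```

View pics/o2.png

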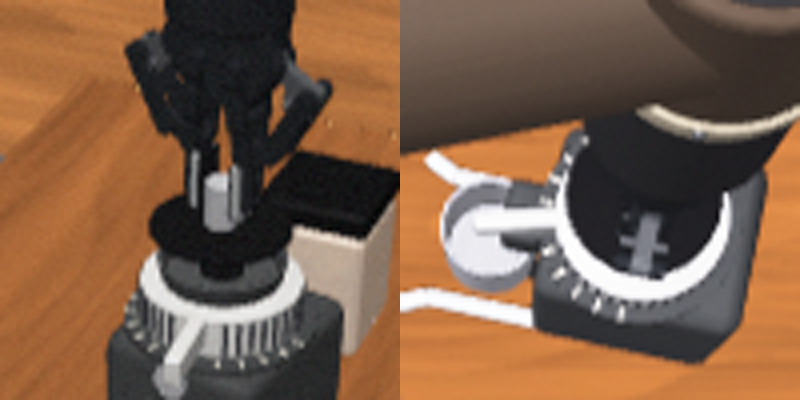

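The lid hovers over the mouth, well centred in the side view (disc middle at column 223, funnel 224). Lowering gently.

Call:
apply_moves(
  targets=[
    {"dp":[0.02,-0.03,0.6],"delta_rot":[0,0,0.1]},
    {"dp":[0.02,0,0.5],"delta_rot":[0,0,0.1]},
    {"dp":[0,0,0],"delta_rot":[0,0,0]},
  ],
)

```text
time: 18.73
tcp_pos: [0.5629, -0.0794, 0.2654]
orientation: [-179.9, 0.1, -102.3]
contact_force: [-0.2, -0.5, -1.5]
grip_width: 0.238
```

Call:
apply_moves(
  targets=[
    {"dp":[0,0,0.4],"delta_rot":[0,0,0]},
    {"dp":[0,0,0.3],"delta_rot":[0,0,0]},
  ],
)

```text
time: 18.9
tcp_pos: [0.5632, -0.0794, 0.2585]
orientation: [-179.8, 0.1, -102.3]
contact_force: [-1.6, -0.8, 0.5]
grip_width: 0.243
```

Call:
apply_moves(
  targets=[
    {"dp":[0,0,0.3],"delta_rot":[0,0,0]},
    {"dp":[0,0,0.2],"delta_rot":[0,0,0]},
  ],
)

```text
time: 19.07
tcp_pos: [0.5627, -0.0802, 0.2546]
orientation: [-179.8, -0.0, -102.2]
contact_force: [-9.7, 5.1, 20.3]
grip_width: 0.239
```

Run:
```python
from push import *
s=st();print(s['tcp_pos'],s['orientation'],s['contact_force'],s['moment'])
from h import *
C={n:snap(n,'p') for n in('side','top')}
a=cv2.imread('pics/p_side.png');b=cv2.imread('pics/p_top.png')
cv2.imwrite('pics/p2.png',np.hstack([cv2.resize(a[90:190,210:310],(400,400),interpolation=2),cv2.resize(b[130:230,210:310],(400,400),interpolation=2)]))
```

```text
[ 0.56274818 -0.08022238  0.25460366] [-1.79787994e+02 -3.01012052e-02 -1.02248021e+02] [-9.71689604  5.09526487 20.31795734] [ 1.96755326  3.21239293 -0.01293349]
```

View pics/p2.png

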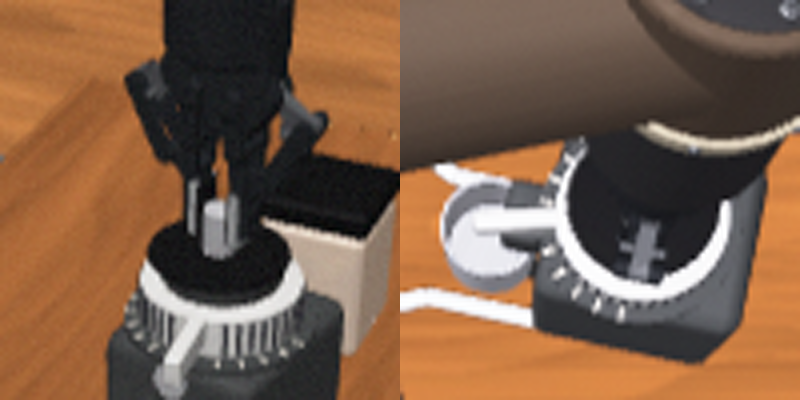

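The disc lies on the rim, the plug is inside, and the force is 20 N at the expected height. I'll ease off slightly and release.

Call:
apply_moves(
  targets=[
    {"dp":[0,0,-0.15],"delta_rot":[0,0,0]},
  ],
)

```text
time: 19.25
tcp_pos: [0.5626, -0.0801, 0.2562]
orientation: [-179.8, -0.0, -102.3]
contact_force: [0.1, 0.6, -0.8]
grip_width: 0.239
```

Call:
apply_moves(
  targets=[
    {"dp":[0,0,0],"delta_rot":[0,0,0]},
    {"dp":[0,0,0],"delta_rot":[0,0,0]},
    {"dp":[0,0,0],"delta_rot":[0,0,0]},
    {"dp":[0,0,-1.0],"delta_rot":[0,0,0]},
    {"dp":[0,0,-2.5],"delta_rot":[0,0,0]},
    {"dp":[0,0,-4],"delta_rot":[0,0,0]},
    {"dp":[0,0,-4],"delta_rot":[0,0,0]},
  ],
  claw=0.5,
)

```text
time: 19.83
tcp_pos: [0.5591, -0.0796, 0.3673]
orientation: [179.4, -0.2, -102.3]
contact_force: [1.5, -0.4, -0.1]
grip_width: 0.5
```

Call:
apply_moves(
  targets=[
    {"dp":[-3.5,0,-1],"delta_rot":[0,0,0]},
    {"dp":[-4,0,0],"delta_rot":[0,0,0]},
    {"dp":[-4,0,0],"delta_rot":[0,0,0]},
    {"dp":[-4,0,0],"delta_rot":[0,0,0]},
    {"dp":[-4,0,0],"delta_rot":[0,0,0]},
    {"dp":[-4,0,0],"delta_rot":[0,0,0]},
    {"dp":[-3,0,0],"delta_rot":[0,0,0]},
    {"dp":[-3,0,0],"delta_rot":[0,0,0]},
    {"dp":[0,0,0],"delta_rot":[0,0,0]},
  ],
)

```text
time: 20.58
tcp_pos: [0.6281, 0.2193, 0.3985]
orientation: [-179.2, 0.3, -102.6]
contact_force: [-0.6, -1.2, -1.6]
grip_width: 0.5
```

Run:
```python
from push import *
s=st();print(s['time'],s['tcp_pos'],s['orientation'],s['contact_force'],s['moment'])
from h import *
import pickle
C={n:snap(n,'q') for n in('side','top')}
R={(q,n):viewer.regions_of(n,q) for q in('lug','cup_center','lid_knob') for n in C}
pickle.dump((C,R),open('q.pkl','wb'))
for k,r in R.items(): print(k,[(np.round(x['box']).tolist(),round(x['confidence'],2)) for x in r])
a=cv2.imread('pics/q_side.png');b=cv2.imread('pics/q_top.png')
cv2.imwrite('pics/q2.png',np.hstack([cv2.resize(a[130:280,190:340],(400,400),interpolation=2),cv2.resize(b[110:260,190:340],(400,400),interpolation=2)]))
```

```text
20.5833 [0.62806897 0.21933073 0.39847036] [-179.23723675    0.32632504 -102.61151903] [-0.56873    -1.22318031 -1.57565181] [-0.13795015  0.11148687 -0.01738848]
('lug', 'side') [([244.0, 156.0, 43.0, 33.0], 0.61)]
('lug', 'top') [([229.0, 178.0, 60.0, 26.0], 0.89)]
('cup_center', 'side') [([161.0, 225.0, 29.0, 39.0], 0.89), ([230.0, 215.0, 24.0, 42.0], 0.63), ([172.0, 204.0, 28.0, 35.0], 0.59)]
('cup_center', 'top') [([219.0, 175.0, 22.0, 28.0], 0.79), ([181.0, 124.0, 27.0, 34.0], 0.7)]
('lid_knob', 'side') [([250.0, 141.0, 37.0, 22.0], 0.84)]
('lid_knob', 'top') [([249.0, 161.0, 43.0, 37.0], 0.91)]
```

View pics/q2.png

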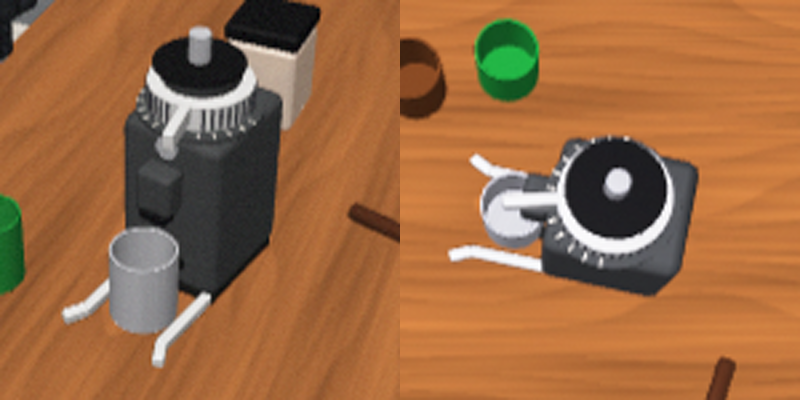

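View pics/q_top.png

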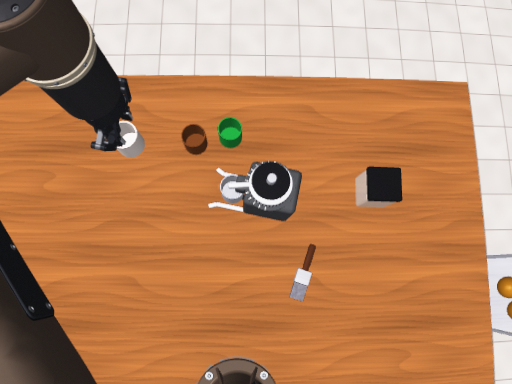

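Everything looks in place: lid level on the funnel, lug forward, cup between the prongs, and mug, canister and brush unmoved. One last numerical check on the lug, lid and cup.

Run:
```python
from push import *
from fit import *
import pickle
np.set_printoptions(precision=4,suppress=True)
C,R=pickle.load(open('q.pkl','rb'))
lm={n:R['lid_knob',n][0]['pixels'].astype(float) for n in C}
L=lambda v:[place(cyl(.045,-.02,-.015),v[0],v[1],0,v[2]),place(cyl(.011,-.015,.0145),v[0],v[1],0,v[2])]
print('lid',fit(C,lm,L,[.561,-.081,.261],[.01,.01,.01]),'want',A,.261)
cm={'side':R['cup_center','side'][1]['pixels'].astype(float),'top':R['cup_center','top'][0]['pixels'].astype(float)}
r=fit(C,cm,lambda v:[place(cyl(.034,0,.08),v[0],v[1],0)],[.5815,.0133],[.01,.01]);print('cup',r,co(r[0]))
for n in C:
    m=R['lug',n][0]['pixels'].astype(float)
    b=sorted(((render(C[n],[place(lugbox(0),.561,-.081,np.radians(p-90))])*(1-m)).sum(),p) for p in np.arange(60,125,1))
    print(n,b[:3])
```

```text
lid (array([ 0.5634, -0.0788,  0.2623]), np.float64(176.50980392156862)) want [ 0.561 -0.081] 0.261
cup (array([0.5826, 0.0109]), np.float64(280.7803921568627)) (np.float64(0.09437527921839889), np.float64(0.0015562345946530554))
side [(np.float64(29.274509803921568), np.int64(94)), (np.float64(30.207843137254898), np.int64(93)), (np.float64(30.549019607843142), np.int64(95))]
top [(np.float64(26.549019607843135), np.int64(92)), (np.float64(27.70980392156863), np.int64(91)), (np.float64(28.62745098039216), np.int64(93))]
```

```bash
python3 -c "
from bench import bot
print(bot.hand_in())"
```

```text
the job is handed in; nothing more can be done
None
```

I did all three jobs in the order asked and handed in at about 21 s of the 72 s allowed. The hand-in gave no verdict.

- **Collar:** I turned it clockwise by the lug to the hard stop, which held against 17–20 N at -13.4°, where I had predicted it. I then turned it back about 106° and let go. The lug now fits at 92° in the top view and 94° in the side view; the seventh click is at 92.7°.
- **Catch cup:** I pushed the steel cup along the worktop between the prongs until it stalled at about 14 N, then backed off. The last fit puts its centre 94–96 mm in front of the collar's axis (96.5 expected) and 1.6 mm off-centre.
- **Lid:** It seated on the rim with 20 N before I released it. Its knob now fits at 262 mm high (261 expected). It is about 3 mm off the collar's axis, inside the plug's 5 mm play and close to the 2 mm calibration error.

In the last pictures the mug, canister and brush look unmoved; I compared them by eye, not by a fit. The gripper is about 0.3 m away, open and touching nothing. No check failed. The two views differ by 2° on the lug, which is well inside half a click (7.5°).

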